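# Slide the loaded carrier round the bend of the transfer track

## Robot

A 7-joint arm with a two-finger parallel gripper is mounted at the origin on a cart in front of the work surface, level with it; the furniture and walls round the work are solid. World frame = base frame: x ahead of the robot, y to its left, z up, the work surface at z = 0. Lengths are in m, angles in rad, forces in N, time in s.
With the tool pointing down it reaches from about 0.35 to 0.9 m from the base axis. Payload 8.1 kg.
Tool frame: the origin (TCP) lies on the centre line of the jaws, within the pads' length; the fingertips stand 14 mm ahead of it and the grasp point (between the pads) lies 5 mm behind it (arm.tip_reach is the distance from the TCP to the fingertips, in m); z points along the fingers, y is the direction in which the jaws open and shut (so a half turn about z gives the same grasp; the last joint's range is limited). The gripper opens to 92 mm and grips with 3 to 60 N. Pads are 19 mm wide; open, the fingers measure 130 mm over their backs; the gripper's body (75 mm by 190 mm) begins 47 mm behind the grasp point.
Start: joints at [-1.267, 0.434, 0.025, 1.573, -0.012, 1.134, -0.075], TCP at [0.247, 0.574, 0.241] pointing down, gripper open.
Joint ranges: [-2.62, 2.62], [-0.44, 2.09], [-1.27, 1.32], [0.08, 2.57], [-1.32, 4.46], [0.12, 2], [-2.74, 2.74]. Speed limits (rad/s): [2.22, 2.22, 3.01, 3.01, 3.14, 3.14, 3.14].

## Interface

Orientations are given as a rotation vector (axis times angle).
In Python, from cell import sensors, vision, arm, nets gives the robot as it stands.
- The arm moves only by the shell command python3 -m handwheel 'ROWS' [FORCE]. ROWS is JSON, a list of rows, each an object of numbers: "tx", "ty", "tz": the shift along the tool's x, y, z in cm; "wx", "wy", "wz": the turn, a rotation vector about the tool's x, y, z in degrees; "claw": the opening, from 0 (shut) to 1 (fully open). A call has 1 to 12 rows; each row is the pose to reach, as a shift and turn from the pose commanded when the call began, along the tool's axes at that moment; what a row does not reach only later rows make up. A row lasts 1/12 s, in which the tool goes at most 41.7 mm and 7.16 degrees, less where a joint would pass 70% of its speed; a pose out of reach is approached as far as the arm can. A call with a gripper value outside its range is refused whole. The fingers move at their own pace and stop on an object; FORCE is the grip in N (left out, the last holds). Time passes only in rows, so rows that repeat a pose let the fingers close. It gives the time, the measured TCP pose, the force and the opening at its end, in the units of the state.
- sensors.observe(): the state, without advancing time (a new reading comes with each control period).
- vision.get_image(name): name is "scene" or "top" or "wrist"; returns (picture, depth): 384x512x3 uint8, blue, green, red; 384x512 float32, m along the optical axis (not along the pixel's ray), 0 where there is no reading.
- vision.camera_model(name): a dict with "K" (3x3 intrinsics, pixels), "k1" (the pictures are not rectified: a ray, as slopes to the right and down, at radius r is drawn at 1 + k1 r^2 times it, then the intrinsics apply), "xyz" and "attitude" of the camera in the world; the wrist camera has in their place "hand_eye" (4x4, takes a point from camera to tool coordinates, whose origin is the TCP and whose axes are the flange's). Camera axes: x right, y down, z forward; pixel columns grow to the right and rows downward; lengths in m; the calibration is good to about 2 mm. A picture is of the moment at which its call begins: read the wrist's pose just before it. camera_model takes no time and is no camera call.
- arm.sign_off(): hands the job in, once; it reports no verdict.
Trained networks look in the newest picture that a camera, given by its name, has taken for a name from the list of things; names that differ only in an ending like _2 or _b are one class to them, and where a whole thing is asked for, a point or a joint stands for the part that bears it (a point fixed in the world has none). Each returns a list of dicts, best first, with "score" (0 to 1); they miss things now and then, are a little off and sometimes report something else, mostly with a low value. They report only what shows in the picture. A call takes as long as a camera call. They do not tell look-alikes from the thing itself.
- nets.cut_out(label, camera): "region" (384x512 bool, what is visible of it) and "uv" ([column, row] in pixels, amid what is visible of it).
The state is a dict: "clock": time; "joints": joint angles; "dq": joint speeds; "joint_efforts": joint torques, N m; "position": TCP position; "ee_rot": TCP orientation; "force": force on the tool from outside, world axes, zero at the start; "ft_torque": the same for the moment, N m; "width": opening from 0.0 (shut) to 1.0 (fully open).
Only numpy, scipy, OpenCV 4.12 (cv2) and the standard library are available. Lean on these libraries where they do the work, as an engineer would, in place of code of your own. Each camera call takes 0.05 s, during which the arm holds its last target.

## Task

On the square grey plate, two bent guide rails form a lane with a quarter-turn bend. Slide the round carrier that stands in the lane, with the grey connector on it, along the lane and round the bend until it rests against the stop block at the far end; keep it upright and down on the plate all the way, and let go. Leave the empty carrier, which stands on the plate beside the lane, where it is.

Things in the scene. Friction and masses are not known exactly. Their poses are not given: they have to be found in the camera images.
- track: Fixed square grey plate 260x260x8 mm on the bench. Origin: centre of its underside; x, y along its sides, z up. In this frame the centreline of the lane comes in along +x at y=-80 mm, makes a quarter turn left about (0,0), radius 80 mm, from (0,-80) to (80,0), then goes along +y at x=80 mm to the stop block, whose face is at y=100 mm. Entry open at x=-130 mm.
- track_bend (a point): Point on the plate's top face (8 mm above the bench) on the lane's centreline in mid-bend: (57,-57) mm in the track's frame. The lane is 70 mm wide between two steel rails, bars 8 mm thick whose tops are 20 mm above the plate (pushed square at a rail, the carrier jams); small blocks hold them on the sides away from the lane, at most 23 mm above the plate.
- track_end (a point): Point on the plate's top face on the lane's centreline below the middle of the carrier when the carrier touches the stop block: 30 mm before the stop's face, (80,70) mm in the track's frame. The stop block is dark with a rubber pad, 86 mm wide across the lane, its top 32 mm above the plate.
- carrier_center (a point): Centre of the loaded carrier's round black base (60 mm across, 26 mm high, about 0.22 kg, slippery plastic), 13 mm above its underside. A grey connector 19x44x25 mm (long along the carrier's y) is fixed upright on its middle; its top is 51 mm above the plate. At the start it stands in the entry part of the lane, 20 to 90 mm before the bend begins.
- spare_carrier: The empty carrier: the same round black base, 60 mm across and 26 mm high, with two small steel cheeks on top but no connector. Stands loose on the plate inside the bend, outside the lane. Origin: centre of its underside. To be left alone.
Mind the look-alikes: they are no part of the job. There is more than one size of the part that bears carrier_center; the job needs the larger.

How it is judged:
On the way:
1. the carrier passes through the bend, down on the plate (horizontal distance between carrier_center and track_bend below 0.03 m and z of carrier_center in the frame of track below 0.03 m), for 0.1 s.
At the end, for the whole second after the job is handed in: The loaded carrier stands upright (within 10 degrees) and flat on the plate at the stop, its centre within 12 mm of the point where it touches the stop block on the lane's centreline, and the empty carrier is within 20 mm of where it was (horizontal distance between carrier_center and track_end below 0.012 m and z of carrier_center in the frame of track below 0.025 m and angle between carrier_center's own z axis and vertical below 0.17 rad and distance of spare_carrier from where it was at the start of the episode below 0.02 m).
It fails at once if the loaded carrier is lifted more than about 12 mm off the plate (z of carrier_center in the frame of track above 0.033 m).
It fails at once if the loaded carrier is tipped more than 20 degrees (angle between carrier_center's own z axis and vertical above 0.35 rad).
It fails at once if the empty carrier is moved more than 20 mm (distance of spare_carrier from where it was at the start of the episode above 0.02 m).
It also fails if it takes over 40 s, if anything falls off the work surface, if the arm or the gripper's body presses on something with over 40 N, if the wrist force passes 120 N, or if a joint passes its speed limit or range.

## Working session

There is one attempt and no reset: what is moved stays moved. The work goes in short steps, Python scripts to look and compute and a shell command to move; the robot and the scene stay as the last step left them, time stands still between calls to the robot, and variables do not carry over. Pictures are saved under pics/ and viewed, and the job is handed in when it is done.

```bash
ls; mkdir -p pics; python3 - <<'E'
from cell import sensors, vision, arm, nets
import cv2
s=sensors.observe(); print(s)
for n in ["top","scene"]:
    im,d=vision.get_image(n); cv2.imwrite(f"pics/{n}0.png",im)
    m=vision.camera_model(n); print(n,m)
print(vision.camera_model("wrist"), arm.tip_reach)
E
```

```text
pics
{'clock': 0.0, 'joints': array([-1.26658802,  0.43521909,  0.02496414,  1.57408188, -0.01161849,
        1.13398885, -0.0751127 ]), 'dq': array([-0.00051473,  0.00083254, -0.00177012, -0.00079676, -0.00223572,
        0.00121176,  0.0001189 ]), 'joint_efforts': array([-2.17950044e-03, -6.67827988e+01,  9.83553194e-01, -3.14471233e+01,
       -6.08260953e-02,  4.23333503e-02,  1.58638977e-04]), 'position': array([0.24715008, 0.57353468, 0.23995315]), 'ee_rot': array([-6.34702707e-01, -3.07661012e+00,  2.41865468e-03]), 'force': array([0.35239623, 0.09080968, 0.39876923]), 'ft_torque': array([0.01955009, 0.03603884, 0.01584287]), 'width': 1.0015203210342385}
top {'K': array([[381.2594573 ,   0.        , 258.87252583],
       [  0.        , 381.2594573 , 194.09529987],
       [  0.        ,   0.        ,   1.        ]]), 'k1': -0.12670324244600104, 'xyz': array([ 0.3732248 , -0.24824973,  0.87649902]), 'attitude': array([-2.16704396,  2.12789334, -0.13455321])}
scene {'K': array([[500.07378706,   0.        , 249.7070961 ],
       [  0.        , 500.07378706, 187.42823085],
       [  0.        ,   0.        ,   1.        ]]), 'k1': -0.02521018364723656, 'xyz': array([ 1.03850959, -0.79072336,  0.42083283]), 'attitude': array([-1.90592645, -0.77766055,  0.49594109])}
{'K': array([[297.24154892,   0.        , 251.31736366],
       [  0.        , 297.24154892, 193.79161626],
       [  0.        ,   0.        ,   1.        ]]), 'k1': -0.05555870407853345, 'hand_eye': array([[-1.27049628e-04, -9.56469207e-01, -2.91833241e-01,
         7.99214319e-02],
       [ 9.99999688e-01,  1.05837691e-04, -7.82227825e-04,
         8.04487972e-04],
       [ 7.79063783e-04, -2.91833249e-01,  9.56468895e-01,
        -1.43735639e-01],
       [ 0.00000000e+00,  0.00000000e+00,  0.00000000e+00,
         1.00000000e+00]])} 0.014
```

View pics/top0.png

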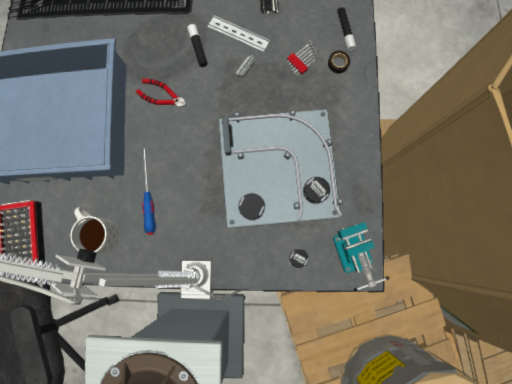

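View pics/scene0.png

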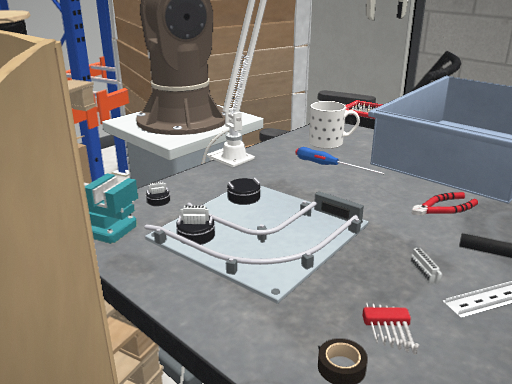

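The top view shows the plate at about (280,168), with the lane entering at lower right (337,210), bending left, and ending at the stop at (228,136). There are three carrier-like things:
- **(317,188):** large round base in the lane with a connector on it. This fits the job.
- **(251,206):** the empty carrier inside the bend.
- **(299,258):** a smaller look-alike off the plate.

A lamp stands at (198,275), with its arm going left.

```bash
cat > h.py <<'E'
import numpy as np, cv2
from scipy.spatial.transform import Rotation as R
from cell import sensors, vision, arm, nets
def pose(cam):
    m=vision.camera_model(cam)
    if cam!="wrist": return m,R.from_rotvec(m["attitude"]).as_matrix(),np.array(m["xyz"])
    s=sensors.observe(); Rt=R.from_rotvec(s["ee_rot"]).as_matrix(); H=m["hand_eye"]
    return m,Rt@H[:3,:3],Rt@H[:3,3]+s["position"]
def dist(m): return np.array([m["k1"],0,0,0,0])
def rays(m,uv):
    uv=np.asarray(uv,float).reshape(-1,1,2)
    p=cv2.undistortPoints(uv,m["K"],dist(m)).reshape(-1,2)
    return np.c_[p,np.ones(len(p))]
def cloud(cam,d,P):
    m,Rc,t=P; v,u=np.mgrid[:384,:512]
    r=rays(m,np.c_[u.ravel(),v.ravel()])
    X=(r*d.reshape(-1,1))@Rc.T+t; X[d.ravel()==0]=np.nan
    return X.reshape(384,512,3)
def onplane(P,uv,z):
    m,Rc,t=P; r=rays(m,uv)@Rc.T; return t+r*((z-t[2])/r[:,2])[:,None]
def proj(P,X):
    m,Rc,t=P; c=(np.asarray(X,float).reshape(-1,3)-t)@Rc
    return cv2.projectPoints(c,np.zeros(3),np.zeros(3),m["K"],dist(m))[0].reshape(-1,2)
E
python3 - <<'E'
from h import *
im,d=vision.get_image("top"); P=pose("top"); X=cloud("top",d,P)
cv2.imwrite("pics/topcrop.png",cv2.resize(im[95:280,190:390],None,fx=3.9,fy=3.2,interpolation=cv2.INTER_CUBIC))
for lab in ["track","carrier_center","spare_carrier"]:
    for r in nets.cut_out(lab,"top"):
        g=r["region"]; q=X[g]; print(lab,round(r["score"],2),r["uv"],g.sum(),np.nanmedian(q,0).round(3),np.nanmin(q,0).round(3),np.nanmax(q,0).round(3))
# plate mask, from height
q=X.reshape(-1,3); print("bench z",np.nanmedian(X[200:230,160:210,2]))
r=nets.cut_out("track","top")[0]["region"].astype(np.uint8)
c=max(cv2.findContours(r,0,1)[0],key=cv2.contourArea); box=cv2.minAreaRect(c);print(box, cv2.boxPoints(box))
# tall stuff heights coarse map
H=np.nan_to_num(X[...,2]); 
for v in range(0,384,16):
    print(v,[int(round(100*H[v:v+16,u:u+16].max())) for u in range(0,400,16)])
E
```

```text
track 0.71 [280.2, 164.0] 11085 [ 0.562 -0.281  0.009] [ 0.412 -0.425 -0.005] [ 0.697 -0.143  0.044]
carrier_center 0.77 [296.8, 258.7] 248 [ 0.347 -0.329  0.02 ] [ 0.329 -0.349  0.015] [ 0.365 -0.311  0.04 ]
carrier_center 0.57 [316.3, 188.7] 571 [ 0.497 -0.366  0.035] [ 0.47  -0.397  0.009] [ 0.533 -0.338  0.062]
spare_carrier 0.58 [251.9, 206.7] 584 [ 0.458 -0.222  0.034] [ 0.429 -0.251  0.005] [ 0.491 -0.193  0.043]
bench z 0.00042049806433847037
((279.9480285644531, 167.95579528808594), (112.63433074951172, 116.39631652832031), 85.38934326171875) [[217.41118  116.4991  ]
 [333.43085  107.142654]
 [342.48486  219.41249 ]
 [226.46521  228.76894 ]]
0 [1, 1, 1, 1, 1, 1, 1, 1, 1, 1, 1, 1, 1, 1, 0, 1, 1, 1, 1, 0, 1, 3, 1, 0, -79]
16 [1, 1, 1, 1, 1, 1, 1, 1, 1, 1, 0, 3, 3, 1, 1, 1, 1, 0, 0, 0, 1, 3, 0, 0, 0]
32 [1, 1, 12, 12, 12, 12, 12, 12, 1, 1, 0, 2, 3, 1, 1, 1, 1, 1, 0, 2, 1, 3, 2, 0, 0]
48 [12, 12, 12, 12, 12, 11, 12, 12, 1, 1, 1, 0, 3, 1, 1, 3, 1, 1, 2, 2, 2, 2, 1, 0, 0]
64 [8, 8, 6, 5, 5, 4, 12, 12, 2, 1, 0, 1, 2, 1, 3, 3, 1, 1, 2, 2, 2, 2, 0, 0, 0]
80 [1, 1, 1, 1, 1, 1, 12, 12,
[... 921 characters left out ...]
7, 11, 1, 0, 0, 0, 0, 4, 4, 0, 9, 8, 8, 0]
272 [47, 46, 46, 44, 40, 39, 38, 37, 33, 29, 25, 19, 14, 1, 0, 1, 0, 0, 0, 0, 1, 2, 8, 8, 8]
288 [-29, 46, 46, 46, 45, 44, 38, 0, -79, 0, 0, 11, 6, 4, 0, 0, 0, 0, 0, 0, 0, 1, 8, 0, 0]
304 [0, 0, -13, 0, 44, -69, 0, 0, -79, -46, 0, 0, 0, -49, -52, 0, 0, -13, -13, 0, 0, 0, -13, -13, -13]
320 [-13, 0, 0, 0, -68, 0, 0, 0, 0, -21, 0, 0, 0, -25, 0, -69, 0, 0, -13, 0, 0, -13, -13, -12, -11]
336 [0, 0, -13, -30, -68, 0, 0, 0, 0, 0, 0, 0, 0, 0, 0, 0, -79, 0, 0, 0, -13, -13, 0, -2, 2]
352 [0, -13, 0, -15, 0, 0, 0, 3, 2, 2, 2, 1, 0, 0, 0, 0, 0, 0, 0, 0, 0, -7, 2, 7, 11]
368 [0, -13, 0, -13, 0, 0, 2, 7, 7, 7, 6, 2, 2, 0, -51, -69, 0, 0, 0, -13, 0, 0, 7, 12, 17]
```

```bash
python3 - <<'E'
from h import *
im,d=vision.get_image("scene"); cv2.imwrite("pics/s1.png",cv2.resize(im[140:310,130:390],(780,510),interpolation=cv2.INTER_CUBIC))
X=cloud("scene",d,pose("scene"))
for u,v in [(235,130),(245,70),(255,20),(262,2),(232,150)]: print(u,v,X[v,u-3:u+4].round(2).tolist())
E
```

```text
235 130 [[0.31, -0.11, 0.07], [0.32, -0.11, 0.07], [0.32, -0.12, 0.08], [0.32, -0.11, 0.08], [0.32, -0.11, 0.08], [0.32, -0.11, 0.07], [0.32, -0.1, 0.07]]
245 70 [[0.32, -0.08, 0.19], [0.32, -0.09, 0.2], [0.33, -0.09, 0.2], [0.32, -0.08, 0.2], [0.32, -0.07, 0.19], [0.32, -0.07, 0.19], [0.32, -0.07, 0.19]]
255 20 [[-0.32, 0.6, 0.17], [-0.32, 0.6, 0.17], [-0.31, 0.6, 0.17], [0.31, -0.04, 0.29], [0.32, -0.04, 0.29], [0.32, -0.04, 0.29], [0.32, -0.04, 0.29]]
262 2 [[-0.31, 0.62, 0.23], [0.32, -0.03, 0.32], [0.33, -0.04, 0.32], [0.32, -0.03, 0.32], [0.33, -0.03, 0.32], [0.33, -0.03, 0.32], [0.33, -0.03, 0.32]]
232 150 [[0.31, -0.12, 0.03], [0.31, -0.12, 0.03], [0.32, -0.12, 0.03], [0.32, -0.12, 0.03], [0.32, -0.12, 0.03], [0.32, -0.12, 0.03], [0.32, -0.11, 0.03]]
```

View pics/topcrop.png

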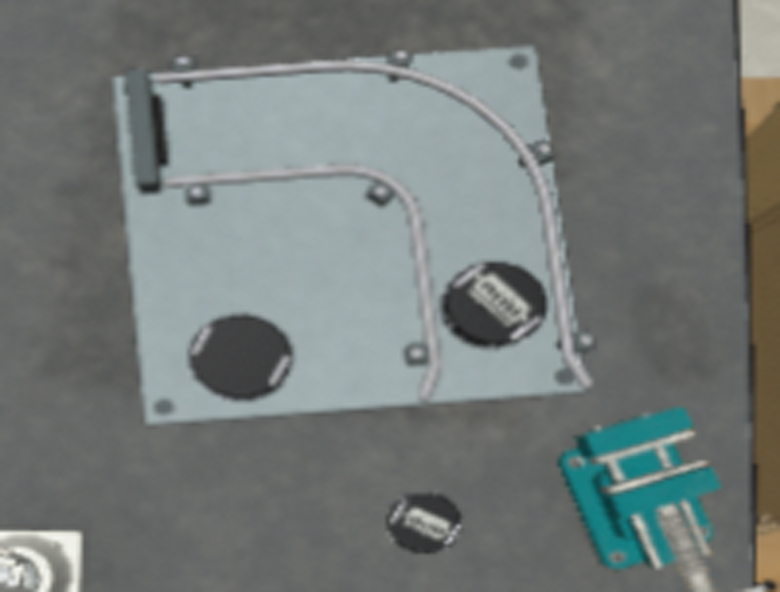

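View pics/s1.png

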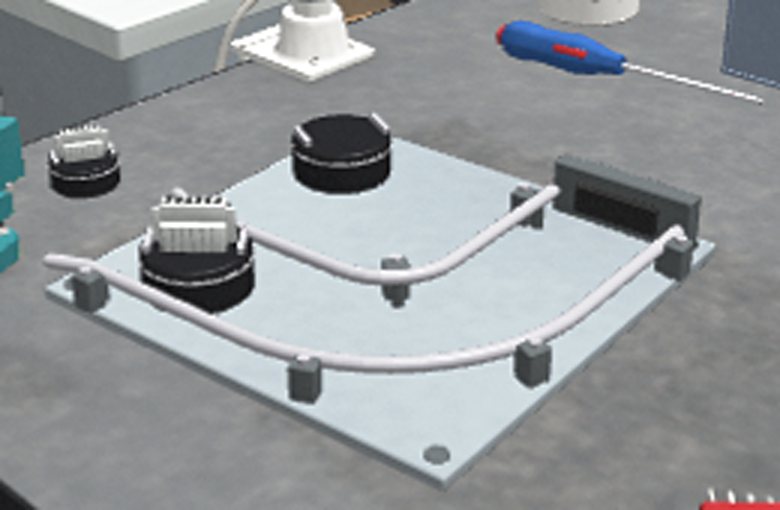

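```bash
python3 - <<'E'
from h import *
im,d=vision.get_image("top"); X=cloud("top",d,pose("top"))
q=X[235:310,0:220].reshape(-1,3); q=q[q[:,2]>.05]
for y in np.arange(-.15,.6,.03):
    s=q[(q[:,1]>=y)&(q[:,1]<y+.03)]
    if len(s): print("lamp y",round(y,2),"x",s[:,0].min().round(3),s[:,0].max().round(3),"z",s[:,2].min().round(3),s[:,2].max().round(3))
q=X[220:300,330:390].reshape(-1,3);q=q[q[:,2]>.02];print("vise",np.percentile(q,[1,50,99],axis=0).round(3))
print("lamp view", X[272,[0,40,80,120,160,200]].round(3))
# connector top
g=X[165:215,295:345]; k=(g[...,2]>.05); print("conn",k.sum(),g[k].mean(0).round(4),g[k].min(0).round(3),g[k].max(0).round(3))
p=(g[k][:,:2]); w,V=np.linalg.eigh(np.cov(p.T)); print("axis",V[:,1],np.sqrt(w*12))
E
```

```text
lamp y -0.15 x 0.274 0.305 z 0.051 0.121
lamp y -0.12 x 0.276 0.329 z 0.051 0.224
lamp y -0.09 x 0.295 0.326 z 0.059 0.319
lamp y -0.06 x 0.299 0.342 z 0.218 0.45
lamp y -0.03 x 0.301 0.362 z 0.311 0.456
lamp y 0.0 x 0.307 0.353 z 0.351 0.462
lamp y 0.03 x 0.317 0.356 z 0.386 0.468
lamp y 0.06 x 0.328 0.388 z 0.05 0.455
lamp y 0.09 x 0.347 0.387 z 0.05 0.092
lamp y 0.12 x 0.353 0.387 z 0.052 0.093
lamp y 0.15 x 0.363 0.386 z 0.051 0.093
vise [[ 0.287 -0.508  0.021]
 [ 0.369 -0.451  0.078]
 [ 0.423 -0.411  0.092]]
lamp view [[ 0.331  0.065  0.447]
 [ 0.334  0.016  0.438]
 [ 0.332 -0.01   0.385]
 [ 0.304  0.079  0.001]
 [ 0.324 -0.073  0.217]
 [ 0.313 -0.114  0.037]]
conn 105 [ 0.4983 -0.3672  0.0574] [ 0.484 -0.384  0.05 ] [ 0.516 -0.353  0.061]
axis [-0.72761902 -0.68598146] [0.01434759 0.03791313]
```

```bash
python3 - <<'E'
from h import *
P=pose("wrist"); im,d=vision.get_image("wrist"); cv2.imwrite("pics/w0.png",im)
X=cloud("wrist",d,P)
H=X[...,2]
for v in range(0,384,32): print(v,[ (X[v+16,u+16]*100).round().tolist() for u in range(0,512,64)])
print(P[2],P[1])
E
```

```text
0 [[-48.0, -7.0, -80.0], [-37.0, 16.0, -80.0], [-8.0, 47.0, -30.0], [-2.0, 59.0, -30.0], [3.0, 71.0, -30.0], [8.0, 84.0, -29.0], [10.0, 123.0, -80.0], [18.0, 93.0, -7.0]]
32 [[-38.0, -13.0, -80.0], [-2.0, 39.0, -13.0], [-2.0, 44.0, -29.0], [3.0, 57.0, -29.0], [9.0, 69.0, -30.0], [14.0, 82.0, -30.0], [19.0, 89.0, -18.0], [30.0, 143.0, -80.0]]
64 [[-10.0, 12.0, -33.0], [2.0, 36.0, -13.0], [-7.0, 27.0, -80.0], [9.0, 54.0, -29.0], [15.0, 67.0, -30.0], [22.0, 93.0, -80.0], [23.0, 84.0, -12.0], [26.0, 89.0, -3.0]]
96 [[-2.0, 12.0, -28.0], [-1.0, 12.0, -53.0], [11.0, 43.0, -13.0], [15.0, 51.0, -30.0], [21.0, 64.0, -29.0], [26.0, 76.0, -25.0], [27.0, 81.0, -8.0], [29.0, 86.0, -1.0]]
128 [[5.0, 12.0, -22.0], [8.0, 12.0, -44.0], [16.0, 41.0, -13.0], [25.0, 39.0, -80.0], [35.0, 62.0, -80.0], [29.0, 71.0, -12.0], [55.0, 110.0, -80.0], [32.0, 84.0, 2.0]]
160 [[11.0, 11.0, -18.0], [15.0, -10.0, -70.0], [26.0, 9.0, -80.0], [36.0, 34.0, -75.0], [47.0, 57.0, -80.0], [57.0, 81.0, -80.0], [34.0, 76.0, -1.0], [35.0, 81.0, 4.0]]
192 [[16.0, -32.0, -60.0], [27.0, -24.0, -80.0], [37.0, 4.0, -74.0], [47.0, 
[... 404 characters left out ...]
 64.0, 32.0]]
288 [[20.0, 52.0, 32.0], [20.0, 54.0, 32.0], [23.0, 53.0, 27.0], [42.0, 43.0, 0.0], [104.0, 34.0, -80.0], [117.0, 62.0, -80.0], [25.0, 63.0, 30.0], [25.0, 64.0, 32.0]]
320 [[20.0, 53.0, 33.0], [21.0, 55.0, 33.0], [21.0, 56.0, 33.0], [22.0, 58.0, 33.0], [23.0, 59.0, 33.0], [23.0, 60.0, 33.0], [24.0, 62.0, 33.0], [24.0, 63.0, 33.0]]
352 [[20.0, 53.0, 34.0], [21.0, 55.0, 34.0], [22.0, 56.0, 34.0], [22.0, 58.0, 34.0], [22.0, 59.0, 34.0], [23.0, 60.0, 34.0], [24.0, 61.0, 34.0], [25.0, 63.0, 33.0]]
[0.17420643 0.60633523 0.38438783] [[ 3.95849300e-01  8.78448665e-01  2.67640195e-01]
 [ 9.18315011e-01 -3.78367600e-01 -1.16342168e-01]
 [-9.34243636e-04  2.91831975e-01 -9.56469145e-01]]
```

View pics/w0.png

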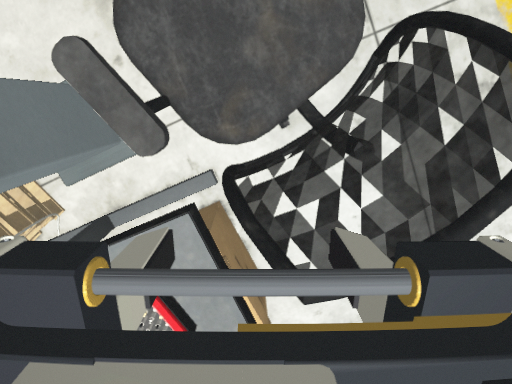

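```bash
python3 -m handwheel '[{"tz":-12,"wx":40},{"tz":-12,"wx":40},{"tz":-12,"wx":40},{"tz":-12,"wx":40},{"tz":-12,"wx":40},{"tz":-12,"wx":40},{"tz":-12,"wx":40}]'; python3 - <<'E'
from h import *
s=sensors.observe();print(s["joints"].round(3),s["position"].round(3),s["clock"])
P=pose("wrist"); im,d=vision.get_image("wrist"); cv2.imwrite("pics/w1.png",im)
X=cloud("wrist",d,P); np.save("w1.npy",X)
for v in range(0,256,32): print(v,[ (X[v+16,u+16]*100).round().tolist() for u in range(0,512,64)])
E
```

```text
[-1.267  0.435  0.025  1.573 -0.012  1.134 -0.075] [0.247 0.574 0.241] 0.5
0 [[-48.0, -7.0, -80.0], [-37.0, 16.0, -80.0], [-8.0, 47.0, -29.0], [-2.0, 59.0, -30.0], [3.0, 71.0, -30.0], [8.0, 84.0, -30.0], [10.0, 123.0, -80.0], [18.0, 93.0, -7.0]]
32 [[-38.0, -13.0, -80.0], [-2.0, 39.0, -13.0], [-2.0, 44.0, -30.0], [3.0, 57.0, -30.0], [9.0, 69.0, -30.0], [14.0, 82.0, -30.0], [19.0, 89.0, -18.0], [30.0, 143.0, -80.0]]
64 [[-10.0, 12.0, -33.0], [2.0, 36.0, -13.0], [-7.0, 27.0, -80.0], [9.0, 54.0, -29.0], [15.0, 67.0, -30.0], [22.0, 93.0, -80.0], [23.0, 84.0, -12.0], [26.0, 89.0, -3.0]]
96 [[-2.0, 12.0, -27.0], [-1.0, 12.0, -53.0], [11.0, 43.0, -13.0], [15.0, 51.0, -29.0], [21.0, 64.0, -30.0], [26.0, 76.0, -25.0], [27.0, 81.0, -8.0], [29.0, 86.0, -1.0]]
128 [[5.0, 12.0, -22.0], [8.0, 12.0, -44.0], [16.0, 41.0, -13.0], [25.0, 39.0, -80.0], [35.0, 62.0, -80.0], [29.0, 71.0, -12.0], [55.0, 110.0, -80.0], [32.0, 84.0, 2.0]]
160 [[11.0, 11.0, -18.0], [15.0, -10.0, -70.0], [26.0, 9.0, -80.0], [36.0, 34.0, -75.0], [47.0, 57.0, -80.0], [57.0, 81.0, -80.0], [34.0, 76.0, -1.0], [35.0, 81.0, 4.0]]
192 [[16.0, -32.0, -60.0], [27.0, -24.0, -80.0], [37.0, 4.0, -75.0], [47.0, 29.0, -73.0], [33.0, 57.0, -5.0], [35.0, 66.0, -2.0], [37.0, 73.0, 2.0], [38.0, 79.0, 6.0]]
224 [[18.0, 52.0, 30.0], [35.0, -11.0, -52.0], [21.0, 53.0, 24.0], [33.0, 47.0, -2.0], [35.0, 56.0, 1.0], [nan, nan, nan], [39.0, 71.0, 6.0], [40.0, 77.0, 9.0]]invalid input
```

View pics/w1.png

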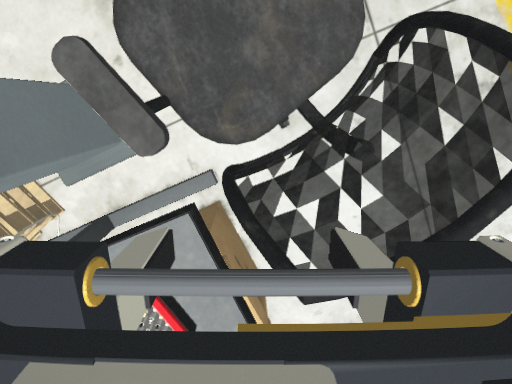

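```bash
python3 -m handwheel '[{"tx":0,"ty":0,"tz":-12,"wx":40,"wy":0,"wz":0,"claw":1},{"tx":0,"ty":0,"tz":-12,"wx":40,"wy":0,"wz":0,"claw":1},{"tx":0,"ty":0,"tz":-12,"wx":40,"wy":0,"wz":0,"claw":1},{"tx":0,"ty":0,"tz":-12,"wx":40,"wy":0,"wz":0,"claw":1},{"tx":0,"ty":0,"tz":-12,"wx":40,"wy":0,"wz":0,"claw":1},{"tx":0,"ty":0,"tz":-12,"wx":40,"wy":0,"wz":0,"claw":1}]'; python3 - <<'E'
from h import *
s=sensors.observe();print(s["joints"].round(3),s["position"].round(3),s["clock"])
P=pose("wrist"); im,d=vision.get_image("wrist"); cv2.imwrite("pics/w2.png",im)
X=cloud("wrist",d,P); np.save("w1.npy",X)
for v in range(0,256,32): print(v,[ (X[v+16,u+16]*100).round().tolist() for u in range(0,512,64)])
E
```

```text
clock: 1.05
position: [0.2549, 0.5756, 0.356]
ee_rot: [-0.622, -2.908, 0.71]
force: [3.7, 0.2, -8.4]
width: 1.003
[-1.245  0.71   0.041  0.914 -0.042  1.994 -0.065] [0.255 0.576 0.356] 1.05
0 [[-62.0, -41.0, -18.0], [-64.0, -36.0, -42.0], [-64.0, -26.0, -70.0], [-50.0, 1.0, -80.0], [-12.0, 44.0, -29.0], [-4.0, 58.0, -29.0], [3.0, 71.0, -30.0], [9.0, 82.0, -30.0]]
32 [[-74.0, -79.0, -35.0], [-60.0, -53.0, -49.0], [-58.0, -42.0, -80.0], [-37.0, -5.0, -79.0], [-5.0, 41.0, -30.0], [3.0, 56.0, -29.0], [9.0, 69.0, -29.0], [15.0, 80.0, -29.0]]
64 [[-58.0, -82.0, -30.0], [-13.0, 3.0, 0.0], [-9.0, 12.0, -12.0], [-24.0, -11.0, -80.0], [-9.0, 19.0, -80.0], [10.0, 53.0, -30.0], [16.0, 67.0, -30.0], [21.0, 85.0, -80.0]]
96 [[-4.0, 8.0, 20.0], [-4.0, 7.0, 6.0], [-1.0, 12.0, -7.0], [1.0, 12.0, -34.0], [12.0, 42.0, -13.0], [17.0, 51.0, -29.0], [23.0, 64.0, -30.0], [26.0, 75.0, -17.0]]
128 [[2.0, 6.0, 21.0], [3.0, 6.0, 9.0], [8.0, 15.0, 0.0], [11.0, 11.0, -28.0], [17.0, 8.0, -80.0], [27.0, 36.0, -80.0], [31.0, 62.0, -40.0], [32.0, 73.0, -15.0]]
160 [[7.0, 5.0, 23.0], [7.0, -13.0, 0.0], [15.0, 11.0, -0.0], [19.0, -33.0, -79.0], [31.0, 2.0, -80.0], [30.0, 51.0, -11.0], [32.0, 62.0, -7.0], [54.0, 76.0, -80.0]]
192 [[6.0, -47.0, 5.0], [13.0, -44.0, -13.0], [22.0, -32.0, -31.0], [27.0, 22.0, -4.0], [30.0, 40.0, 0.0], [48.0, 33.0, -58.0], [36.0, 61.0, -1.0], [37.0, 69.0, 2.0]]
224 [[20.0, 55.0, 44.0], [24.0, -53.0, -13.0], [22.0, 54.0, 38.0], [33.0, 22.0, -0.0], [36.0, 38.0, 1.0], [26.0, 62.0, 33.0], [39.0, 60.0, 5.0], [40.0, 68.0, 6.0]]
```

View pics/w2.png

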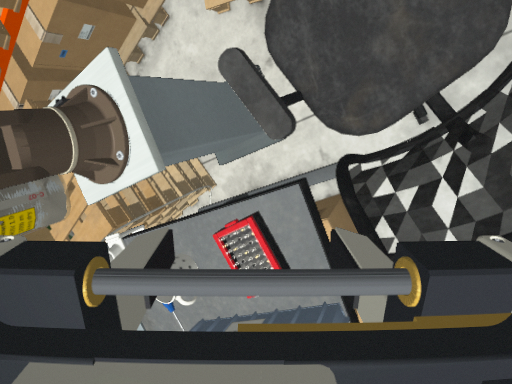

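```bash
python3 - <<'E'
from h import *
im=cv2.imread("pics/top0.png"); cv2.imwrite("pics/lamp.png",cv2.resize(im[230:330,0:220],None,fx=3.6,fy=3.6,interpolation=cv2.INTER_CUBIC))
im=cv2.imread("pics/scene0.png"); cv2.imwrite("pics/lamp2.png",cv2.resize(im[0:180,90:320],None,fx=3.2,fy=3.2,interpolation=cv2.INTER_CUBIC))
X=cloud("top",vision.get_image("top")[1],pose("top"))
for u in range(0,130,12): print(u,[(v,(X[v,u]*100).round().tolist()) for v in range(250,306,4) if X[v,u,2]>.2])
E
```

```text
0 [(254, [35.0, 6.0, 45.0]), (258, [35.0, 6.0, 45.0]), (262, [34.0, 5.0, 47.0]), (266, [34.0, 5.0, 47.0]), (270, [34.0, 5.0, 47.0]), (274, [33.0, 7.0, 45.0]), (278, [33.0, 5.0, 47.0])]
12 [(258, [35.0, 5.0, 45.0]), (262, [34.0, 6.0, 44.0]), (266, [34.0, 4.0, 46.0]), (270, [34.0, 4.0, 46.0]), (274, [33.0, 5.0, 44.0]), (278, [32.0, 5.0, 44.0]), (282, [32.0, 4.0, 46.0])]
24 [(262, [34.0, 5.0, 43.0]), (266, [34.0, 3.0, 45.0]), (270, [34.0, 3.0, 45.0]), (274, [33.0, 3.0, 45.0]), (278, [33.0, 4.0, 44.0]), (282, [32.0, 3.0, 46.0]), (286, [32.0, 2.0, 46.0])]
36 [(258, [35.0, 3.0, 43.0]), (262, [34.0, 3.0, 43.0]), (266, [34.0, 3.0, 43.0]), (270, [34.0, 2.0, 44.0]), (274, [33.0, 2.0, 44.0]), (278, [33.0, 3.0, 43.0]), (286, [32.0, 1.0, 45.0]), (290, [31.0, 1.0, 46.0])]
48 [(266, [34.0, 2.0, 42.0]), (270, [33.0, 2.0, 41.0]), (274, [33.0, 1.0, 43.0]), (278, [33.0, 1.0, 43.0]), (282, [32.0, 2.0, 41.0]), (290, [32.0, -0.0, 45.0]), (294, [31.0, -0.0, 45.0])]
60 [(258, [35.0, 1.0, 40.0]), (270, [33.0, 1.0, 40.0]), (274, [33.0, -0.0, 43.0]), (278, [33.0, -0.0, 43.0]), (282, [32.0, 2.0, 38.0]), (286, [
[... 229 characters left out ...]
39.0]), (290, [31.0, -1.0, 40.0]), (294, [31.0, -1.0, 41.0]), (302, [30.0, -3.0, 45.0])]
84 [(250, [36.0, -1.0, 39.0]), (254, [36.0, -2.0, 39.0]), (258, [35.0, -2.0, 39.0]), (262, [35.0, -2.0, 39.0]), (266, [34.0, -2.0, 40.0]), (270, [33.0, -1.0, 38.0]), (274, [33.0, -1.0, 38.0]), (278, [32.0, -1.0, 38.0]), (286, [31.0, -0.0, 35.0]), (290, [31.0, -1.0, 38.0]), (294, [30.0, -2.0, 39.0])]
96 [(266, [34.0, -3.0, 39.0]), (274, [33.0, -2.0, 36.0]), (278, [32.0, -2.0, 36.0]), (294, [30.0, -3.0, 38.0])]
108 [(274, [33.0, -3.0, 34.0]), (278, [32.0, -4.0, 37.0]), (282, [32.0, -4.0, 37.0]), (286, [31.0, -4.0, 37.0])]
120 [(274, [32.0, -3.0, 30.0]), (278, [32.0, -4.0, 31.0]), (282, [32.0, -5.0, 35.0])]
```

View pics/lamp.png

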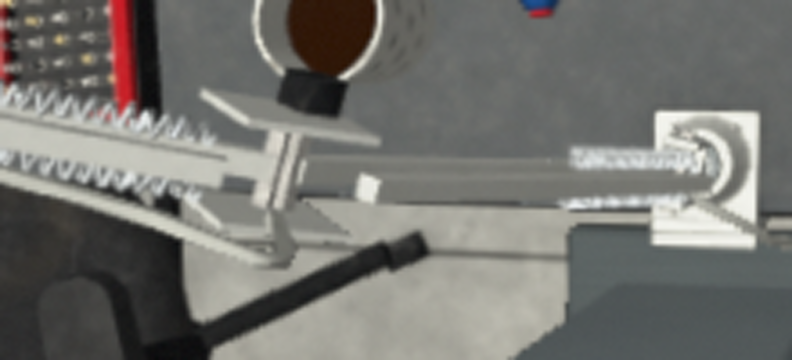

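View pics/lamp2.png

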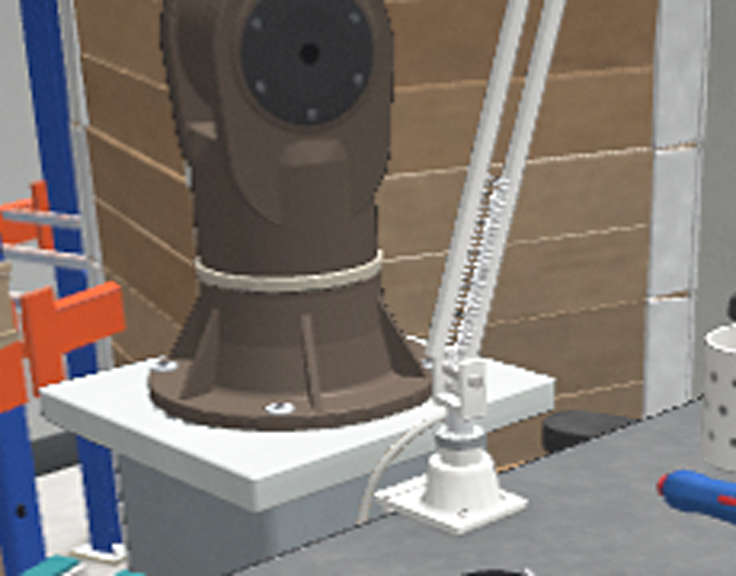

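The lamp has a second arm that rises leftwards out of the picture, from joint (84,275) at z≈0.39 to z≈0.47 at the picture edge. It could stand in the way of the swing, so I raise the arm high first and look.

```bash
python3 -m handwheel '[{"tx":0,"ty":-38,"tz":-14,"wx":-40,"wy":0,"wz":0,"claw":1},{"tx":0,"ty":-38,"tz":-14,"wx":-40,"wy":0,"wz":0,"claw":1},{"tx":0,"ty":-38,"tz":-14,"wx":-40,"wy":0,"wz":0,"claw":1},{"tx":0,"ty":-38,"tz":-14,"wx":-40,"wy":0,"wz":0,"claw":1},{"tx":0,"ty":-38,"tz":-14,"wx":-40,"wy":0,"wz":0,"claw":1},{"tx":0,"ty":-38,"tz":-14,"wx":-40,"wy":0,"wz":0,"claw":1},{"tx":0,"ty":-38,"tz":-14,"wx":-40,"wy":0,"wz":0,"claw":1},{"tx":0,"ty":-38,"tz":-14,"wx":-40,"wy":0,"wz":0,"claw":1},{"tx":0,"ty":-38,"tz":-14,"wx":-40,"wy":0,"wz":0,"claw":1},{"tx":0,"ty":-38,"tz":-14,"wx":-40,"wy":0,"wz":0,"claw":1},{"tx":0,"ty":-38,"tz":-14,"wx":-40,"wy":0,"wz":0,"claw":1}]'; python3 - <<'E'
from h import *
s=sensors.observe();print(s["joints"].round(3),s["position"].round(3),s["clock"])
print(R.from_rotvec(s["ee_rot"]).as_matrix().round(2))
E
```

```text
clock: 2.07
position: [0.1351, 0.3113, 0.6747]
ee_rot: [0.609, 3.017, 0.381]
force: [-0.3, 0.1, 0.5]
width: 1.006
[-1.242 -0.227 -0.071  1.299  0.01   1.821 -0.136] [0.135 0.311 0.675] 2.0667
[[-0.92  0.38  0.09]
 [ 0.39  0.89  0.23]
 [ 0.01  0.25 -0.97]]
```

```bash
python3 -m handwheel '[{"tx":0,"ty":0,"tz":0,"wx":0,"wy":0,"wz":100,"claw":1},{"tx":0,"ty":0,"tz":0,"wx":0,"wy":0,"wz":100,"claw":1},{"tx":0,"ty":0,"tz":0,"wx":0,"wy":0,"wz":100,"claw":1},{"tx":0,"ty":0,"tz":0,"wx":0,"wy":0,"wz":100,"claw":1},{"tx":0,"ty":0,"tz":0,"wx":0,"wy":0,"wz":100,"claw":1},{"tx":0,"ty":0,"tz":0,"wx":0,"wy":0,"wz":100,"claw":1},{"tx":0,"ty":0,"tz":0,"wx":0,"wy":0,"wz":100,"claw":1},{"tx":0,"ty":0,"tz":0,"wx":0,"wy":0,"wz":100,"claw":1},{"tx":0,"ty":0,"tz":0,"wx":0,"wy":0,"wz":100,"claw":1},{"tx":0,"ty":0,"tz":0,"wx":0,"wy":0,"wz":100,"claw":1},{"tx":0,"ty":0,"tz":0,"wx":0,"wy":0,"wz":100,"claw":1},{"tx":0,"ty":0,"tz":0,"wx":0,"wy":0,"wz":100,"claw":1}]'; python3 - <<'E'
from h import *
s=sensors.observe();print(s["joints"].round(3),s["position"].round(3),s["clock"])
P=pose("wrist"); im,d=vision.get_image("wrist"); cv2.imwrite("pics/w3.png",im)
X=cloud("wrist",d,P); np.save("w3.npy",X)
for v in range(0,256,24): print(v,[ (X[v+16,u]*100).round().tolist() for u in range(256,512,32)])
E
```

```text
clock: 3.07
position: [0.1365, 0.3154, 0.6677]
ee_rot: [-2.441, -1.737, -0.3]
force: [0.6, -0.3, 0.1]
width: 0.999
[-0.964 -0.209 -0.247  1.298 -0.049  1.808 -1.564] [0.137 0.315 0.668] 3.0667
0 [[32.0, 78.0, -3.0], [38.0, 72.0, 4.0], [80.0, 105.0, -80.0], [97.0, 100.0, -80.0], [114.0, 94.0, -80.0], [132.0, 89.0, -80.0], [150.0, 84.0, -80.0], [168.0, 79.0, -80.0]]
24 [[30.0, 74.0, -8.0], [59.0, 98.0, -80.0], [76.0, 93.0, -80.0], [93.0, 88.0, -80.0], [109.0, 82.0, -80.0], [127.0, 77.0, -80.0], [145.0, 71.0, -80.0], [163.0, 66.0, -80.0]]
48 [[29.0, 69.0, -14.0], [55.0, 86.0, -80.0], [71.0, 80.0, -80.0], [88.0, 75.0, -80.0], [105.0, 70.0, -80.0], [123.0, 64.0, -81.0], [78.0, 47.0, 0.0], [79.0, 43.0, 11.0]]
72 [[34.0, 79.0, -80.0], [34.0, 56.0, -4.0], [67.0, 68.0, -80.0], [84.0, 63.0, -79.0], [57.0, 46.0, 3.0], [67.0, 44.0, 0.0], [76.0, 41.0, 0.0], [79.0, 38.0, 8.0]]
96 [[30.0, 67.0, -80.0], [46.0, 62.0, -80.0], [39.0, 46.0, -0.0], [48.0, 43.0, -0.0], [51.0, 40.0, 12.0], [65.0, 37.0, 0.0], [74.0, 34.0, 0.0], [79.0, 32.0, 5.0]]
120 [[26.0, 55.0, -80.0], [29.0, 43.0, 0.0], [37.0, 40.0, -0.
[... 208 characters left out ...]
 25.0, 0.0], [70.0, 22.0, 0.0], [79.0, 18.0, 0.0]]
168 [[17.0, 30.0, -80.0], [34.0, 25.0, -81.0], [32.0, 28.0, 3.0], [42.0, 24.0, -0.0], [50.0, 21.0, 0.0], [53.0, 21.0, 12.0], [68.0, 15.0, 0.0], [77.0, 12.0, 0.0]]
192 [[13.0, 18.0, -81.0], [29.0, 12.0, -79.0], [31.0, 21.0, 0.0], [39.0, 18.0, 0.0], [48.0, 15.0, -0.0], [53.0, 14.0, 8.0], [64.0, 9.0, 3.0], [67.0, 9.0, 12.0]]
216 [[10.0, 12.0, -44.0], [25.0, -0.0, -80.0], [29.0, 14.0, 0.0], [19.0, 31.0, 66.0], [46.0, 8.0, -0.0], [55.0, 5.0, -0.0], [64.0, 2.0, -0.0], [73.0, -1.0, 1.0]]
240 [[9.0, 14.0, 0.0], [21.0, -13.0, -80.0], [27.0, 7.0, -2.0], [18.0, 30.0, 69.0], [20.0, 30.0, 69.0], [19.0, 32.0, 74.0], [20.0, 32.0, 74.0], [21.0, 31.0, 74.0]]
```

View pics/w3.png

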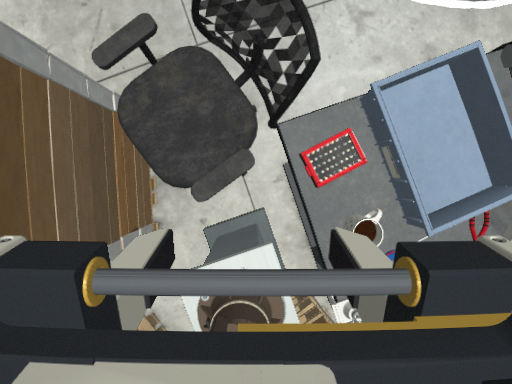

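```bash
python3 - <<'E'
from h import *
P=pose("wrist"); print(P[2])
for y,z in [(-.01,.39),(.06,.46),(.1,.5),(.15,.55),(.2,.6),(.25,.65),(.3,.7)]:
    X=np.array([.335,y,z]); print(y,z,proj(P,X).round(), ((X-P[2])@P[1]).round(2))
E
```

```text
[0.14974113 0.35719474 0.82609028]
-0.01 0.39 [[437. 355.]] [0.3  0.26 0.45]
0.06 0.46 [[455. 340.]] [0.27 0.2  0.38]
0.1 0.5 [[469. 328.]] [0.26 0.16 0.34]
0.15 0.55 [[492. 309.]] [0.24 0.12 0.28]
0.2 0.6 [[524. 280.]] [0.23 0.07 0.23]
0.25 0.65 [[572. 236.]] [0.21 0.03 0.18]
0.3 0.7 [[646. 161.]] [ 0.19 -0.02  0.13]
```

```bash
python3 -m handwheel '[{"tx":0,"ty":0,"tz":0,"wx":0,"wy":0,"wz":50,"claw":1},{"tx":0,"ty":0,"tz":0,"wx":0,"wy":0,"wz":50,"claw":1},{"tx":0,"ty":0,"tz":0,"wx":0,"wy":0,"wz":50,"claw":1},{"tx":0,"ty":0,"tz":0,"wx":0,"wy":0,"wz":50,"claw":1},{"tx":0,"ty":0,"tz":0,"wx":0,"wy":0,"wz":50,"claw":1},{"tx":0,"ty":0,"tz":0,"wx":0,"wy":0,"wz":50,"claw":1},{"tx":0,"ty":0,"tz":0,"wx":0,"wy":0,"wz":50,"claw":1},{"tx":0,"ty":0,"tz":0,"wx":0,"wy":0,"wz":50,"claw":1}]'; python3 - <<'E'
from h import *
s=sensors.observe();print(s["joints"].round(3),s["position"].round(3),s["clock"])
P=pose("wrist"); im,d=vision.get_image("wrist"); cv2.imwrite("pics/w4.png",im)
X=cloud("wrist",d,P); np.save("w4.npy",X)
q=X[:225].reshape(-1,3); q=q[q[:,2]>.2]; print(len(q)); 
for y in np.arange(-.2,.6,.04):
    t=q[(q[:,1]>=y)&(q[:,1]<y+.04)]
    if len(t): print(y.round(2),len(t),t.min(0).round(3),t.max(0).round(3))
E
```

```text
clock: 3.78
position: [0.1367, 0.3157, 0.6676]
ee_rot: [-2.885, -0.535, -0.185]
force: [-0.6, -0.6, 0.1]
width: 1.002
[-0.802 -0.207 -0.35   1.291 -0.083  1.806 -2.388] [0.137 0.316 0.668] 3.7833
394
-0.08 36 [ 0.294 -0.073  0.2  ] [ 0.318 -0.052  0.222]
0.16 97 [0.357 0.18  0.517] [0.368 0.2   0.549]
0.2 261 [0.358 0.2   0.531] [0.375 0.219 0.564]
```

View pics/w4.png

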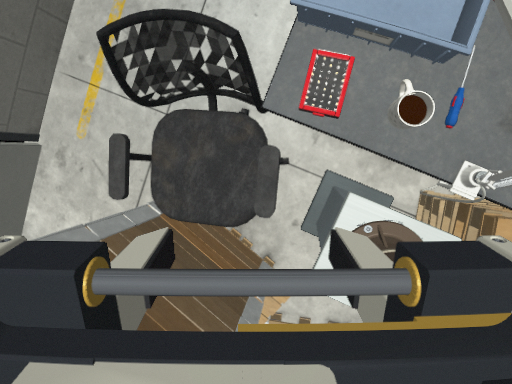

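```bash
python3 -m handwheel '[{"tx":0,"ty":0,"tz":0,"wx":-30,"wy":0,"wz":0,"claw":1},{"tx":0,"ty":0,"tz":0,"wx":-30,"wy":0,"wz":0,"claw":1},{"tx":0,"ty":0,"tz":0,"wx":-30,"wy":0,"wz":0,"claw":1},{"tx":0,"ty":0,"tz":0,"wx":-30,"wy":0,"wz":0,"claw":1},{"tx":0,"ty":0,"tz":0,"wx":-30,"wy":0,"wz":0,"claw":1}]'; python3 - <<'E'
from h import *
s=sensors.observe();print(s["joints"].round(3),s["position"].round(3),s["clock"])
P=pose("wrist"); im,d=vision.get_image("wrist"); cv2.imwrite("pics/w5.png",im)
X=cloud("wrist",d,P); np.save("w5.npy",X)
q=X[:225].reshape(-1,3); q=q[q[:,2]>.2]; print(len(q)); 
for y in np.arange(-.2,.6,.03):
    t=q[(q[:,1]>=y)&(q[:,1]<y+.03)]
    if len(t): print(y.round(2),len(t),t.min(0).round(3),t.max(0).round(3))
E
```

```text
clock: 4.25
position: [0.1364, 0.3057, 0.659]
ee_rot: [2.998, 0.54, 0.297]
force: [0.4, -1.0, 0.3]
width: 1.003
[-0.329 -0.098 -0.979  1.192  0.141  1.991 -2.462] [0.136 0.306 0.659] 4.25
5828
-0.11 28 [ 0.3   -0.095  0.201] [ 0.315 -0.08   0.234]
-0.08 255 [ 0.294 -0.08   0.2  ] [ 0.32  -0.05   0.336]
-0.05 328 [ 0.298 -0.05   0.233] [ 0.339 -0.02   0.452]
-0.02 559 [ 0.302 -0.02   0.349] [0.35  0.01  0.456]
0.01 532 [0.309 0.01  0.359] [0.351 0.04  0.465]
0.04 384 [0.321 0.04  0.412] [0.346 0.07  0.477]
0.07 559 [0.328 0.07  0.436] [0.357 0.1   0.501]
0.1 682 [0.335 0.1   0.456] [0.369 0.13  0.523]
0.13 714 [0.341 0.13  0.48 ] [0.369 0.16  0.545]
0.16 848 [0.347 0.16  0.503] [0.375 0.19  0.568]
0.19 822 [0.355 0.19  0.525] [0.38  0.22  0.579]
0.22 117 [0.362 0.22  0.547] [0.374 0.23  0.571]
```

View pics/w5.png

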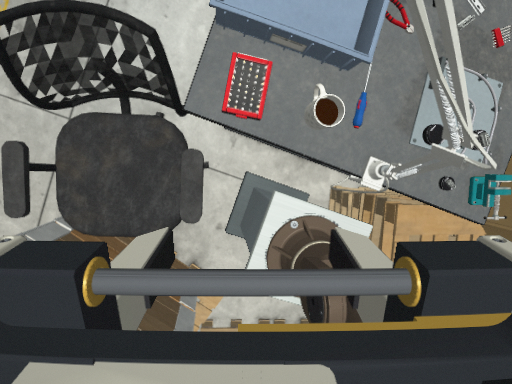

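```bash
cat >> h.py <<'E'
def plan(pts, jaz):
    """pts: world TCP targets; jaz: azimuth(deg) of tool y, tool down"""
    s=sensors.observe(); R0=R.from_rotvec(s["ee_rot"]); 
    a=np.radians(jaz); y=np.array([np.cos(a),np.sin(a),0]); z=np.array([0,0,-1.]); x=np.cross(y,z)
    w=(R0.inv()*R.from_matrix(np.c_[x,y,z])).as_rotvec(degrees=True)
    print("t",s["clock"],"pos",s["position"].round(4),"q",s["joints"].round(2),"F",s["force"].round(1),"rot",w.round(1))
    for p in pts: print(p,"->",(R0.inv().apply(np.array(p)-s["position"])*100).round(2))
E
python3 - <<'E'
from h import *
plan([(.15,.30,.69),(.25,.17,.69),(.36,.02,.69),(.40,-.12,.69),(.43,-.25,.6)],-60)
E
```

```text
t 4.3 pos [0.1367 0.3047 0.6585] q [-0.32 -0.1  -0.99  1.19  0.14  1.99 -2.46] F [-1.4 -0.4 -1.3] rot [ 7.6 -9.6 -9.7]
(0.15, 0.3, 0.69) -> [ 1.62  1.25 -2.78]
(0.25, 0.17, 0.69) -> [ 6.27 16.75 -0.09]
(0.36, 0.02, 0.69) -> [11.13 34.45  2.9 ]
(0.4, -0.12, 0.69) -> [ 9.91 48.88  4.4 ]
(0.43, -0.25, 0.6) -> [ 6.54 60.99 14.45]
```

```bash
python3 -m handwheel '[{"tx":1.5,"ty":1,"tz":-3,"wx":10,"wy":-9,"wz":-10,"claw":1},{"tx":1.5,"ty":1,"tz":-3,"wx":10,"wy":-9,"wz":-10,"claw":1},{"tx":1.5,"ty":1,"tz":-3,"wx":10,"wy":-9,"wz":-10,"claw":1},{"tx":1.5,"ty":1,"tz":-3,"wx":10,"wy":-9,"wz":-10,"claw":1}]'; python3 - <<'E'
from h import *
plan([(.15,.30,.69),(.25,.17,.69),(.36,.02,.69),(.40,-.12,.69),(.43,-.25,.6)],-60)
E
```

```text
clock: 4.63
position: [0.1582, 0.298, 0.6774]
ee_rot: [-3.016, -0.719, -0.09]
force: [4.5, -2.4, -0.5]
width: 1.003
t 4.6333 pos [0.1582 0.298  0.6774] q [-0.1  -0.1  -0.93  1.13 -0.07  2.   -2.17] F [ 4.5 -2.4 -0.5] rot [-1.3 -3.8 -3.2]
(0.15, 0.3, 0.69) -> [-0.56 -0.58 -1.29]
(0.25, 0.17, 0.69) -> [ 2.51 15.53 -1.48]
(0.36, 0.02, 0.69) -> [ 5.56 33.88 -1.74]
(0.4, -0.12, 0.69) -> [ 2.83 48.17 -2.27]
(0.43, -0.25, 0.6) -> [-0.93 61.34  6.18]
```

```bash
python3 -m handwheel '[{"tx":2.5,"ty":15.5,"tz":-1.5,"wx":0,"wy":0,"wz":0,"claw":1},{"tx":2.5,"ty":15.5,"tz":-1.5,"wx":0,"wy":0,"wz":0,"claw":1},{"tx":2.5,"ty":15.5,"tz":-1.5,"wx":0,"wy":0,"wz":0,"claw":1},{"tx":2.5,"ty":15.5,"tz":-1.5,"wx":0,"wy":0,"wz":0,"claw":1},{"tx":5.5,"ty":34,"tz":-1.7,"wx":0,"wy":0,"wz":0,"claw":1},{"tx":5.5,"ty":34,"tz":-1.7,"wx":0,"wy":0,"wz":0,"claw":1},{"tx":5.5,"ty":34,"tz":-1.7,"wx":0,"wy":0,"wz":0,"claw":1},{"tx":5.5,"ty":34,"tz":-1.7,"wx":0,"wy":0,"wz":0,"claw":1},{"tx":5.5,"ty":34,"tz":-1.7,"wx":0,"wy":0,"wz":0,"claw":1}]'; python3 - <<'E'
from h import *
plan([(.25,.17,.69),(.36,.02,.69),(.40,-.12,.69),(.43,-.25,.6)],-50)
E
```

```text
clock: 5.38
position: [0.3578, 0.0234, 0.6779]
ee_rot: [-3.013, -0.749, -0.109]
force: [0.6, 0.9, 0.1]
width: 1.0
t 5.3833 pos [0.3578 0.0234 0.6779] q [ 0.3  -0.05 -0.42  1.12 -0.07  2.   -1.23] F [0.6 0.9 0.1] rot [ -0.5  -4.5 -12.1]
(0.25, 0.17, 0.69) -> [ -2.57 -18.02  -1.11]
(0.36, 0.02, 0.69) -> [ 0.13  0.38 -1.21]
(0.4, -0.12, 0.69) -> [-2.88 14.62 -1.68]
(0.43, -0.25, 0.6) -> [-6.99 27.66  6.82]
```

```bash
python3 -m handwheel '[{"tx":-3,"ty":14.5,"tz":-1.5,"wx":0,"wy":-4,"wz":-12,"claw":1},{"tx":-3,"ty":14.5,"tz":-1.5,"wx":0,"wy":-4,"wz":-12,"claw":1},{"tx":-3,"ty":14.5,"tz":-1.5,"wx":0,"wy":-4,"wz":-12,"claw":1},{"tx":-3,"ty":14.5,"tz":-1.5,"wx":0,"wy":-4,"wz":-12,"claw":1},{"tx":-7,"ty":33.5,"tz":22,"wx":0,"wy":-4,"wz":-12,"claw":1},{"tx":-7,"ty":33.5,"tz":22,"wx":0,"wy":-4,"wz":-12,"claw":1},{"tx":-7,"ty":33.5,"tz":22,"wx":0,"wy":-4,"wz":-12,"claw":1},{"tx":-7,"ty":33.5,"tz":22,"wx":0,"wy":-4,"wz":-12,"claw":1},{"tx":-7,"ty":33.5,"tz":22,"wx":0,"wy":-4,"wz":-12,"claw":1},{"tx":-7,"ty":33.5,"tz":22,"wx":0,"wy":-4,"wz":-12,"claw":1},{"tx":-7,"ty":33.5,"tz":22,"wx":0,"wy":-4,"wz":-12,"claw":1},{"tx":-7,"ty":33.5,"tz":22,"wx":0,"wy":-4,"wz":-12,"claw":1}]'; python3 - <<'E'
from h import *
plan([(.498,-.367,.3)],-47)
P=pose("wrist"); im,d=vision.get_image("wrist"); cv2.imwrite("pics/w6.png",im); X=cloud("wrist",d,P)
for lab in ["track","carrier_center","spare_carrier"]:
    for r in nets.cut_out(lab,"wrist"):
        g=r["region"]; print(lab,round(r["score"],2),r["uv"],g.sum(),np.nanmedian(X[g],0).round(3))
E
```

```text
clock: 6.38
position: [0.4632, -0.2935, 0.4423]
ee_rot: [-2.94, -1.067, 0.0]
force: [-0.8, 0.3, -1.6]
width: 0.999
t 6.3833 pos [ 0.4632 -0.2935  0.4423] q [ 0.35  0.22  0.16  1.4  -0.04  1.54 -0.36] F [-0.8  0.3 -1.6] rot [-0.7 -0.3 -3.1]
(0.498, -0.367, 0.3) -> [-2.11  8.05 14.12]
track 0.69 [281.1, 95.3] 18166 [ 0.573 -0.276  0.008]
carrier_center 0.79 [234.3, 203.3] 312 [ 0.349 -0.328  0.019]
carrier_center 0.69 [300.6, 159.0] 840 [ 0.5   -0.365  0.034]
spare_carrier 0.7 [227.0, 124.2] 899 [ 0.46  -0.223  0.034]
```

View pics/w6.png

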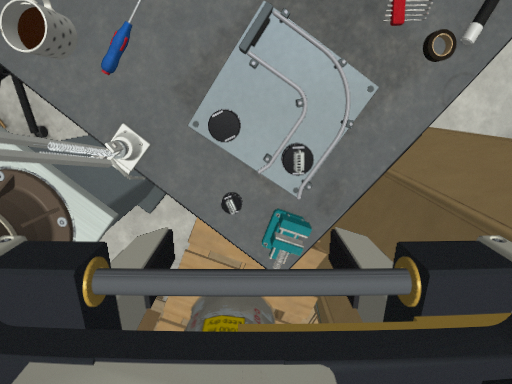

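The plate's at upper centre, the loaded carrier is at (300,159) and the small look-alike is at (232,203). Next I fit the plate frame and the carrier from both cameras and make one enlarged crop.

```bash
python3 - <<'E'
from h import *
from scipy.optimize import minimize
out=[]
for cam in ["top","wrist"]:
    P=pose(cam); im,d=vision.get_image(cam); X=cloud(cam,d,P)
    g=nets.cut_out("track",cam)[0]["region"].astype(np.uint8)
    g=cv2.morphologyEx(g,cv2.MORPH_CLOSE,np.ones((25,25)))
    g=cv2.morphologyEx(g,cv2.MORPH_OPEN,np.ones((9,9)))
    c=max(cv2.findContours(g,cv2.RETR_EXTERNAL,cv2.CHAIN_APPROX_NONE)[0],key=cv2.contourArea).reshape(-1,2)
    w=onplane(P,c,.008)[:,:2]
    # robust square fit, half 0.130
    def cost(p):
        a=p[2]; q=(w-p[:2])@np.array([[np.cos(a),-np.sin(a)],[np.sin(a),np.cos(a)]])
        m=np.abs(q).max(1)-.1295
        return np.sum(np.minimum(np.abs(m),.006))
    b=min((minimize(cost,[.573,-.28,a0],method="Nelder-Mead",options=dict(xatol=1e-5,fatol=1e-6,maxiter=2000)) for a0 in np.radians([-10,-5,0,5,10])),key=lambda r:r.fun)
    print(cam,"plate",b.x[:2].round(4),np.degrees(b.x[2]).round(2),b.fun/len(w))
    for lab,zt in [("carrier_center",.034),("spare_carrier",.034)]:
        for r in nets.cut_out(lab,cam):
            m=r["region"]; k=m&(np.abs(X[...,2]-.034)<.006)
            if k.sum()<30: continue
            (cx,cy),rad=cv2.minEnclosingCircle(X[k][:,:2].astype(np.float32)*1000)
            h=m&(X[...,2]>.05)
            q=X[h]; 
            a=None
            if len(q)>10:
                ww,V=np.linalg.eigh(np.cov(q[:,:2].T)); a=np.degrees(np.arctan2(V[1,1],V[0,1]));
            print(lab,round(r["score"],2),"circ",round(cx,1),round(cy,1),round(rad,1),"conn",len(q),q.mean(0).round(4) if len(q) else "",a)
    out.append((im,P,b.x))
im,P,b=out[0]; a=b[2]; Rm=np.array([[np.cos(a),-np.sin(a)],[np.sin(a),np.cos(a)]])
for i,(im,P,_) in enumerate(out):
    th=np.radians(np.arange(0,91,10)); L=[(x,-80) for x in range(-130,0,10)]+[(80*np.sin(t),-80*np.cos(t)) for t in th]+[(80,y) for y in range(10,71,10)]
    sq=[(-130,-130),(130,-130),(130,130),(-130,130)]
    S=4; im=cv2.resize(im,None,fx=S,fy=S,interpolation=cv2.INTER_CUBIC)
    for p,col in [(L,(0,0,255)),(sq,(0,255,0))]:
        W=np.array(p)/1000@Rm.T+b[:2]
        for u,v in proj(P,np.c_[W,np.full(len(W),.008)]): cv2.circle(im,(int(u*S+2),int(v*S+2)),3,col,-1)
    cr=im[95*S:235*S,205*S:350*S] if i==0 else im[0:210*S,180*S:385*S]
    cv2.imwrite(f"pics/fit{i}.png",cv2.resize(cr,(580,560) if i==0 else (586,600)))
E
```

```text
Traceback (most recent call last):
IndexError: list index out of range
```

```bash
cat > fit.py <<'E'
from h import *
from scipy.optimize import minimize
def square(P,g):
    g=cv2.morphologyEx(g.astype(np.uint8),cv2.MORPH_CLOSE,np.ones((21,21)))
    g=cv2.morphologyEx(g,cv2.MORPH_OPEN,np.ones((9,9)))
    c=max(cv2.findContours(g,cv2.RETR_EXTERNAL,cv2.CHAIN_APPROX_NONE)[0],key=cv2.contourArea).reshape(-1,2)
    w=onplane(P,c,.008)[:,:2]
    def cost(p):
        a=p[2]; q=(w-p[:2])@np.array([[np.cos(a),-np.sin(a)],[np.sin(a),np.cos(a)]])
        return np.sum(np.minimum(np.abs(np.abs(q).max(1)-.1295),.006))
    b=min((minimize(cost,[.563,-.28,a0],method="Nelder-Mead",options=dict(xatol=1e-5,fatol=1e-6,maxiter=2000)) for a0 in np.radians([-10,-5,0,5,10])),key=lambda r:r.fun)
    print("plate",b.x[:2].round(4),np.degrees(b.x[2]).round(2),(b.fun/len(w)).round(5))
    return b.x
def draw(im,P,b,box,name):
    a=b[2]; Rm=np.array([[np.cos(a),-np.sin(a)],[np.sin(a),np.cos(a)]])
    th=np.radians(np.arange(0,91,10)); L=[(x,-80) for x in range(-130,0,10)]+[(80*np.sin(t),-80*np.cos(t)) for t in th]+[(80,y) for y in range(10,71,10)]
    sq=[(-130,-130),(130,-130),(130,130),(-130,130)]
    S=4; im=cv2.resize(im,None,fx=S,fy=S,interpolation=cv2.INTER_CUBIC)
    for p,col in [(L,(0,0,255)),(sq,(0,255,0))]:
        W=np.array(p)/1000@Rm.T+b[:2]
        for u,v in proj(P,np.c_[W,np.full(len(W),.008)]): cv2.circle(im,(int(u*S+2),int(v*S+2)),3,col,-1)
    x0,y0,x1,y1=[S*k for k in box]; cr=im[y0:y1,x0:x1]; f=min(1,600/cr.shape[0],800/cr.shape[1]); cv2.imwrite(name,cv2.resize(cr,None,fx=f,fy=f))
E
python3 - <<'E'
from fit import *
im=cv2.imread("pics/top0.png"); P=pose("top")
def seg(im): 
    h=cv2.cvtColor(im,cv2.COLOR_BGR2HSV); print(h[170,250] , im[170,250]); return h
h=seg(im); g=np.zeros(im.shape[:2],bool); g[95:240,205:355]=(im[95:240,205:355].astype(int).min(2)>125)
b=square(P,g); draw(im,P,b,(205,95,350,235),"pics/fit0.png")
im,d=vision.get_image("wrist"); P=pose("wrist"); X=cloud("wrist",d,P)
b2=square(P,nets.cut_out("track","wrist")[0]["region"]); draw(im,P,b2,(180,0,385,210),"pics/fit1.png")
for lab in ["carrier_center","spare_carrier"]:
    for r in nets.cut_out(lab,"wrist"):
        m=r["region"]; k=m&(np.abs(X[...,2]-.034)<.006)
        if k.sum()<30: continue
        (cx,cy),rad=cv2.minEnclosingCircle(X[k][:,:2].astype(np.float32)*1000)
        q=X[m&(X[...,2]>.05)]; a=None
        if len(q)>10:
            ww,V=np.linalg.eigh(np.cov(q[:,:2].T)); a=np.degrees(np.arctan2(V[1,1],V[0,1]))
        print(lab,round(r["score"],2),"circ",round(cx,1),round(cy,1),round(rad,1),"conn",len(q),q.mean(0).round(4) if len(q) else "",a)
E
```

```text
[ 92  21 170] [170 169 156]
plate [ 0.5565 -0.2824] 6.13 0.00143
plate [ 0.555  -0.2832] 6.26 0.00307
carrier_center 0.82 circ 499.7 -368.9 30.1 conn 139 [ 0.4987 -0.3668  0.0572] -138.30025312054812
carrier_center 0.61 circ 345.2 -329.9 15.3 conn 0  None
spare_carrier 0.85 circ 459.2 -222.7 29.2 conn 0  None
spare_carrier 0.15 circ 554.1 -286.2 173.0 conn 0  None
```

View pics/fit0.png

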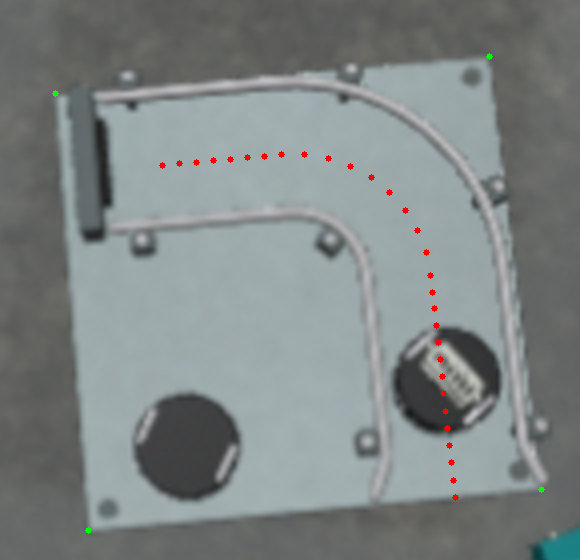

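View pics/fit1.png

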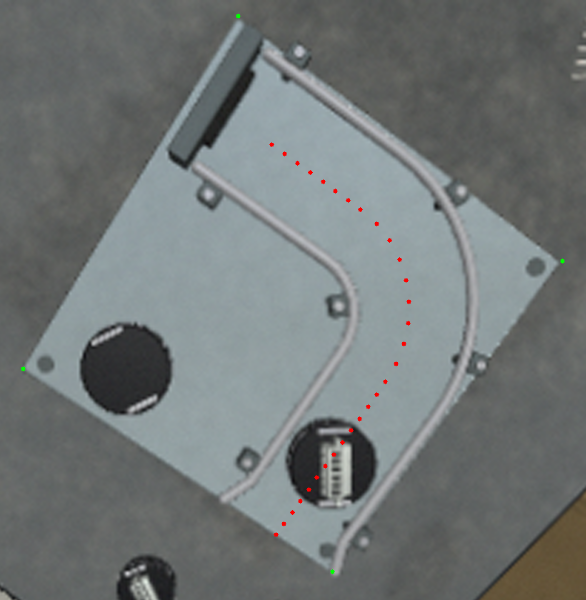

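Three carrier-like things appear in the wrist view:
- **(300,159), in the lane with a connector:** fitted radius 30 mm. This is the carrier to move.
- **(232,203), off the plate:** fitted radius 15 mm, so it's the smaller look-alike.
- **(225,124), no connector:** the spare carrier.

The fitted corners lie on the plate corners in both pictures. I go down over the carrier now.

```bash
python3 - <<'E'
from h import *
plan([(.499,-.3675,.12),(.499,-.3675,.055)],-48.3)
E
```

```text
t 6.8833 pos [ 0.4644 -0.2898  0.4494] q [ 0.35  0.21  0.16  1.39 -0.04  1.54 -0.37] F [ 0.8 -0.5 -0.6] rot [-0.3 -0.6 -1.8]
(0.499, -0.3675, 0.12) -> [-2.69  8.36 32.87]
(0.499, -0.3675, 0.055) -> [-2.76  8.4  39.37]
```

```bash
python3 -m handwheel '[{"tx":-2.7,"ty":8.4,"tz":4,"wx":0,"wy":-0.5,"wz":-1.8,"claw":0.55},{"tx":-2.7,"ty":8.4,"tz":8,"wx":0,"wy":-0.5,"wz":-1.8,"claw":0.55},{"tx":-2.7,"ty":8.4,"tz":30,"wx":0,"wy":-0.5,"wz":-1.8,"claw":0.55},{"tx":-2.7,"ty":8.4,"tz":30,"wx":0,"wy":-0.5,"wz":-1.8,"claw":0.55},{"tx":-2.7,"ty":8.4,"tz":30,"wx":0,"wy":-0.5,"wz":-1.8,"claw":0.55},{"tx":-2.7,"ty":8.4,"tz":30,"wx":0,"wy":-0.5,"wz":-1.8,"claw":0.55},{"tx":-2.7,"ty":8.4,"tz":30,"wx":0,"wy":-0.5,"wz":-1.8,"claw":0.55},{"tx":-2.7,"ty":8.4,"tz":30,"wx":0,"wy":-0.5,"wz":-1.8,"claw":0.55},{"tx":-2.7,"ty":8.4,"tz":30,"wx":0,"wy":-0.5,"wz":-1.8,"claw":0.55},{"tx":-2.7,"ty":8.4,"tz":30,"wx":0,"wy":-0.5,"wz":-1.8,"claw":0.55},{"tx":-2.7,"ty":8.4,"tz":30,"wx":0,"wy":-0.5,"wz":-1.8,"claw":0.55}]' 12; python3 - <<'E'
from h import *
plan([(.499,-.3675,.12),(.499,-.3675,.055)],-48.3)
P=pose("wrist"); im,d=vision.get_image("wrist"); X=cloud("wrist",d,P)
q=X.reshape(-1,3); k=(q[:,2]>.05)&(q[:,2]<.066)&(np.hypot(q[:,0]-.499,q[:,1]+.367)<.04); q=q[k]
ww,V=np.linalg.eigh(np.cov(q[:,:2].T)); print(k.sum(),q.mean(0).round(4),q.min(0).round(3),q.max(0).round(3),np.degrees(np.arctan2(V[1,1],V[0,1])))
for u,v in proj(P,[[.499,-.367,.059]]): cv2.circle(im,(int(u),int(v)),2,(0,0,255),-1)
cv2.imwrite("pics/w7.png",im)
E
```

```text
clock: 7.8
position: [0.4993, -0.3692, 0.1498]
ee_rot: [-2.932, -1.115, -0.0]
force: [0.5, -0.1, 0.4]
width: 0.552
t 7.8 pos [ 0.4993 -0.3692  0.1498] q [ 0.45  0.51  0.15  1.69 -0.09  0.94 -0.21] F [ 0.5 -0.1  0.4] rot [-0.3 -0.1 -0.1]
(0.499, -0.3675, 0.12) -> [ 0.08 -0.13  2.98]
(0.499, -0.3675, 0.055) -> [ 0.07 -0.1   9.48]
561 [ 0.4993 -0.3663  0.0579] [ 0.483 -0.385  0.05 ] [ 0.516 -0.352  0.061] -137.12218445484712
```

View pics/w7.png

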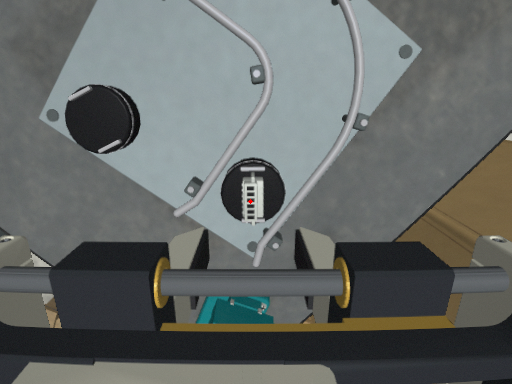

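```bash
python3 -m handwheel '[{"tx":0.1,"ty":-0.2,"tz":3,"wx":0,"wy":0,"wz":-1,"claw":0.55},{"tx":0.1,"ty":-0.2,"tz":6,"wx":0,"wy":0,"wz":-1,"claw":0.55},{"tx":0.1,"ty":-0.2,"tz":8,"wx":0,"wy":0,"wz":-1,"claw":0.55},{"tx":0.1,"ty":-0.2,"tz":9,"wx":0,"wy":0,"wz":-1,"claw":0.55},{"tx":0.1,"ty":-0.2,"tz":9.4,"wx":0,"wy":0,"wz":-1,"claw":0.55},{"tx":0.1,"ty":-0.2,"tz":9.4,"wx":0,"wy":0,"wz":-1,"claw":0.55},{"tx":0.1,"ty":-0.2,"tz":9.4,"wx":0,"wy":0,"wz":-1,"claw":0.55}]' 12; python3 - <<'E'
from h import *
plan([(.499,-.3675,.055)],-47.5)
P=pose("wrist"); im,d=vision.get_image("wrist"); cv2.imwrite("pics/w8.png",im)
im,d=vision.get_image("scene"); cv2.imwrite("pics/s8.png",cv2.resize(im[60:300,90:330],(600,600),interpolation=cv2.INTER_CUBIC))
E
```

```text
clock: 8.43
position: [0.4984, -0.3666, 0.0554]
ee_rot: [-2.922, -1.14, -0.001]
force: [-0.9, 0.6, -0.8]
width: 0.551
t 8.4333 pos [ 0.4984 -0.3666  0.0554] q [ 0.47  0.63  0.12  1.77 -0.11  0.75 -0.18] F [-0.9  0.6 -0.8] rot [-0.2 -0.1  0.1]
(0.499, -0.3675, 0.055) -> [-0.02  0.1   0.04]
```

View pics/w8.png

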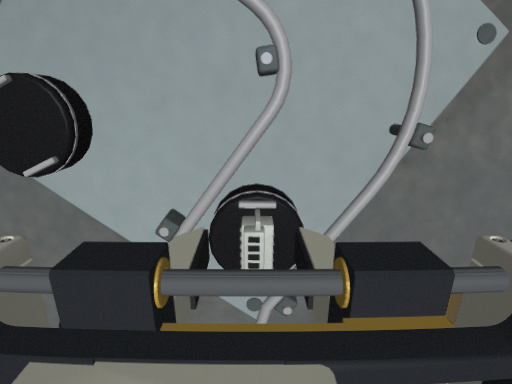

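View pics/s8.png

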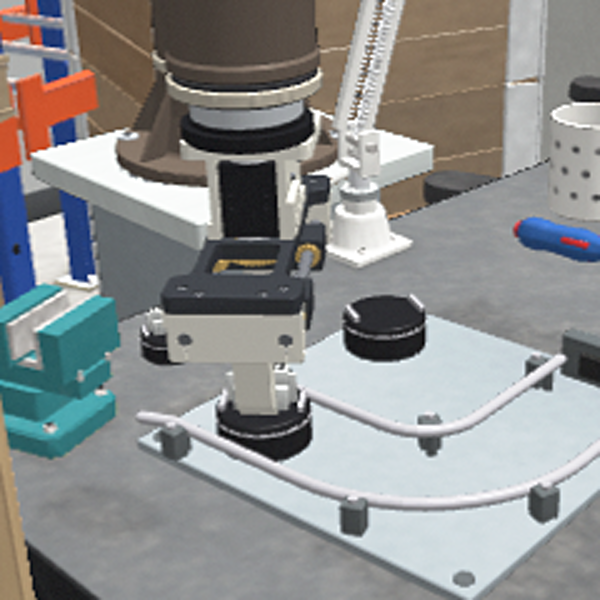

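The fingers straddle the connector across its narrow side, at about (256,240) in the wrist view, and the tips are just above the base. Closing now.

```bash
python3 -m handwheel '[{"tx":0,"ty":0,"tz":0,"wx":0,"wy":0,"wz":0,"claw":0.15},{"tx":0,"ty":0,"tz":0,"wx":0,"wy":0,"wz":0,"claw":0.15},{"tx":0,"ty":0,"tz":0,"wx":0,"wy":0,"wz":0,"claw":0.15},{"tx":0,"ty":0,"tz":0,"wx":0,"wy":0,"wz":0,"claw":0.15},{"tx":0,"ty":0,"tz":0,"wx":0,"wy":0,"wz":0,"claw":0.15},{"tx":0,"ty":0,"tz":0,"wx":0,"wy":0,"wz":0,"claw":0.15},{"tx":0,"ty":0,"tz":0,"wx":0,"wy":0,"wz":0,"claw":0.15},{"tx":0,"ty":0,"tz":0,"wx":0,"wy":0,"wz":0,"claw":0.15}]' 12; python3 - <<'E'
from h import *
s=sensors.observe(); print(s["force"],s["width"],s["width"]*92)
c=np.array([.556,-.2828]); a=np.radians(6.2); Rm=np.array([[np.cos(a),-np.sin(a)],[np.sin(a),np.cos(a)]])
print("track frame now",(Rm.T@(s["position"][:2]-c)*1000).round(1))
P=[(-.03,-.08),(0,-.08)]+[(.08*np.sin(np.radians(t)),-.08*np.cos(np.radians(t))) for t in (15,30,45,60,75,90)]+[(.08,.02),(.08,.045),(.08,.06),(.08,.071)]
plan([tuple((Rm@p+c).round(4))+(.055,) for p in P],-47.4)
E
```

```text
clock: 9.2
position: [0.4975, -0.3661, 0.0536]
ee_rot: [-2.921, -1.14, 0.002]
force: [1.3, -0.8, 1.7]
width: 0.194
[ 1.27595587 -0.83155052  1.65155422] 0.1942027351019728 17.866651629381497
track frame now [-67.2 -76.5]
t 9.2 pos [ 0.4975 -0.3661  0.0536] q [ 0.47  0.63  0.12  1.78 -0.11  0.75 -0.18] F [ 1.3 -0.8  1.7] rot [-0.4 -0.1  0. ]
(np.float64(0.5348), np.float64(-0.3656), 0.055) -> [ 2.78  2.49 -0.15]
(np.float64(0.5646), np.float64(-0.3623), 0.055) -> [ 5.19  4.26 -0.16]
(np.float64(0.5849), np.float64(-0.3574), 0.055) -> [ 7.02  5.28 -0.16]
(np.float64(0.6032), np.float64(-0.3474), 0.055) -> [ 9.04  5.78 -0.16]
(np.float64(0.6183), np.float64(-0.3329), 0.055) -> [11.14  5.74 -0.16]
(np.float64(0.6292), np.float64(-0.3151), 0.055) -> [13.14  5.17 -0.15]
(np.float64(0.6351), np.float64(-0.295), 0.055) -> [14.94  4.09 -0.14]
(np.float64(0.6355), np.float64(-0.2742), 0.055) -> [16.38  2.58 -0.13]
(np.float64(0.6334), np.float64(-0.2543), 0.055) -> [17.57  0.98 -0.12]
(np.float64(0.6307), np.float64(-0.2294), 0.055) -> [19.06 -1.04 -0.1 ]
(np.float64(0.6291), np.float64(-0.2145), 0.055) -> [19.95 -2.24 -0.09]
(np.float64(0.6279), np.float64(-0.2036), 0.055) -> [20.6  -3.12 -0.09]
```

```bash
python3 -m handwheel '[{"tx":0.6,"ty":0.5,"tz":0,"wx":0,"wy":0,"wz":0,"claw":0.15},{"tx":1.7,"ty":1.5,"tz":0,"wx":0,"wy":0,"wz":0,"claw":0.15},{"tx":2.8,"ty":2.5,"tz":0,"wx":0,"wy":0,"wz":0,"claw":0.15},{"tx":4.0,"ty":3.4,"tz":0,"wx":0,"wy":0,"wz":0,"claw":0.15},{"tx":5.2,"ty":4.2,"tz":0,"wx":0,"wy":0,"wz":0,"claw":0.15},{"tx":6.1,"ty":4.8,"tz":0,"wx":0,"wy":0,"wz":0,"claw":0.15},{"tx":7.0,"ty":5.2,"tz":0,"wx":0,"wy":0,"wz":0,"claw":0.15},{"tx":8.0,"ty":5.6,"tz":0,"wx":0,"wy":0,"wz":0,"claw":0.15},{"tx":9.0,"ty":5.8,"tz":0,"wx":0,"wy":0,"wz":0,"claw":0.15},{"tx":9.0,"ty":5.8,"tz":0,"wx":0,"wy":0,"wz":0,"claw":0.15}]' 12; python3 - <<'E'
from h import *
s=sensors.observe(); print(s["width"],s["ft_torque"])
c=np.array([.556,-.2828]); a=np.radians(6.2); Rm=np.array([[np.cos(a),-np.sin(a)],[np.sin(a),np.cos(a)]])
print("track frame now",(Rm.T@(s["position"][:2]-c)*1000).round(1))
P=[(.08*np.sin(np.radians(t)),-.08*np.cos(np.radians(t))) for t in (30,45,60,75,90)]+[(.08,.02),(.08,.045),(.08,.06),(.08,.071)]
plan([tuple((Rm@p+c).round(4))+(.054,) for p in P],-47.4)
im,d=vision.get_image("wrist"); cv2.imwrite("pics/w9.png",im)
im,d=vision.get_image("scene"); cv2.imwrite("pics/s9.png",cv2.resize(im[60:300,90:410],(800,600),interpolation=cv2.INTER_CUBIC))
E
```

```text
clock: 10.03
position: [0.6051, -0.3463, 0.0537]
ee_rot: [-2.919, -1.143, -0.001]
force: [1.6, 0.2, 4.2]
width: 0.194
0.19424127940970015 [ 0.13938808 -0.3691594  -0.02167716]
track frame now [ 42.  -68.4]
t 10.0333 pos [ 0.6051 -0.3463  0.0537] q [ 0.37  0.73  0.13  1.56 -0.12  0.87 -0.28] F [1.6 0.2 4.2] rot [-0.3 -0.2  0.1]
(np.float64(0.6032), np.float64(-0.3474), 0.054) -> [-0.21 -0.05 -0.03]
(np.float64(0.6183), np.float64(-0.3329), 0.054) -> [ 1.88 -0.09 -0.03]
(np.float64(0.6292), np.float64(-0.3151), 0.054) -> [ 3.89 -0.66 -0.02]
(np.float64(0.6351), np.float64(-0.295), 0.054) -> [ 5.68 -1.73 -0.01]
(np.float64(0.6355), np.float64(-0.2742), 0.054) -> [ 7.13 -3.23  0.01]
(np.float64(0.6334), np.float64(-0.2543), 0.054) -> [ 8.32 -4.84  0.02]
(np.float64(0.6307), np.float64(-0.2294), 0.054) -> [ 9.81 -6.85  0.03]
(np.float64(0.6291), np.float64(-0.2145), 0.054) -> [10.71 -8.05  0.04]
(np.float64(0.6279), np.float64(-0.2036), 0.054) -> [11.36 -8.93  0.05]
```

View pics/w9.png

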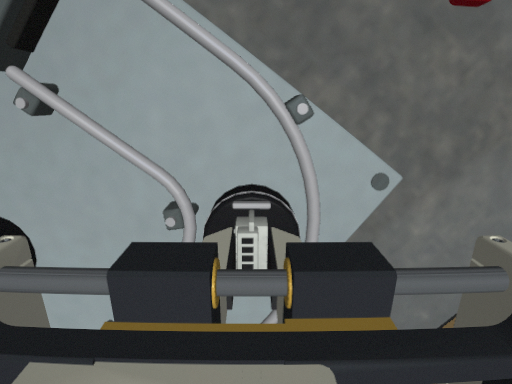

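View pics/s9.png

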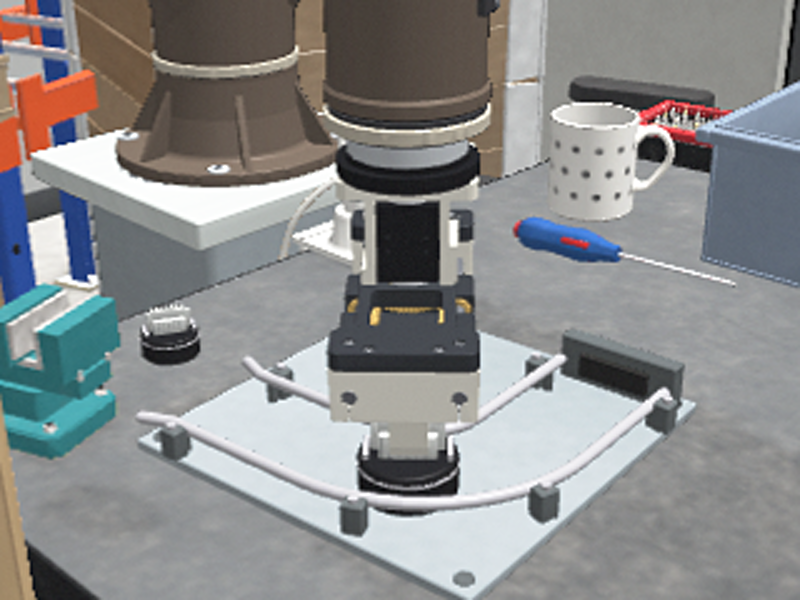

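```bash
python3 -m handwheel '[{"tx":0.9,"ty":0,"tz":-0.03,"wx":0,"wy":0,"wz":0,"claw":0.15},{"tx":1.9,"ty":-0.1,"tz":-0.03,"wx":0,"wy":0,"wz":0,"claw":0.15},{"tx":2.9,"ty":-0.3,"tz":-0.03,"wx":0,"wy":0,"wz":0,"claw":0.15},{"tx":3.9,"ty":-0.7,"tz":-0.03,"wx":0,"wy":0,"wz":0,"claw":0.15},{"tx":4.8,"ty":-1.2,"tz":-0.03,"wx":0,"wy":0,"wz":0,"claw":0.15},{"tx":5.7,"ty":-1.7,"tz":-0.03,"wx":0,"wy":0,"wz":0,"claw":0.15},{"tx":6.4,"ty":-2.4,"tz":-0.03,"wx":0,"wy":0,"wz":0,"claw":0.15},{"tx":7.1,"ty":-3.2,"tz":-0.03,"wx":0,"wy":0,"wz":0,"claw":0.15},{"tx":7.7,"ty":-4.0,"tz":-0.03,"wx":0,"wy":0,"wz":0,"claw":0.15},{"tx":8.3,"ty":-4.8,"tz":-0.03,"wx":0,"wy":0,"wz":0,"claw":0.15},{"tx":8.3,"ty":-4.8,"tz":-0.03,"wx":0,"wy":0,"wz":0,"claw":0.15}]' 12; python3 - <<'E'
from h import *
s=sensors.observe(); print(s["width"],s["ft_torque"])
c=np.array([.556,-.2828]); a=np.radians(6.2); Rm=np.array([[np.cos(a),-np.sin(a)],[np.sin(a),np.cos(a)]])
print("track frame now",(Rm.T@(s["position"][:2]-c)*1000).round(1))
P=[(.08,.02),(.08,.045),(.08,.06),(.08,.07),(.08,.075)]
plan([tuple((Rm@p+c).round(4))+(.054,) for p in P],-47.4)
im,d=vision.get_image("wrist"); cv2.imwrite("pics/w10.png",im)
im,d=vision.get_image("scene"); cv2.imwrite("pics/s10.png",cv2.resize(im[60:300,90:410],(800,600),interpolation=cv2.INTER_CUBIC))
E
```

```text
clock: 11.05
position: [0.6311, -0.2522, 0.0537]
ee_rot: [-2.916, -1.143, 0.002]
force: [0.1, 1.4, 0.7]
width: 0.192
0.19196566529280384 [ 0.20858532  0.0925568  -0.03721967]
track frame now [78.  22.4]
t 11.05 pos [ 0.6311 -0.2522  0.0537] q [ 0.22  0.71  0.13  1.6  -0.12  0.84 -0.42] F [0.1 1.4 0.7] rot [-0.6 -0.1  0.2]
(np.float64(0.6334), np.float64(-0.2543), 0.054) -> [ 0.02  0.31 -0.04]
(np.float64(0.6307), np.float64(-0.2294), 0.054) -> [ 1.52 -1.7  -0.01]
(np.float64(0.6291), np.float64(-0.2145), 0.054) -> [ 2.41 -2.9   0.  ]
(np.float64(0.628), np.float64(-0.2046), 0.054) -> [ 3.   -3.7   0.01]
(np.float64(0.6274), np.float64(-0.1996), 0.054) -> [ 3.3  -4.11  0.01]
```

View pics/w10.png

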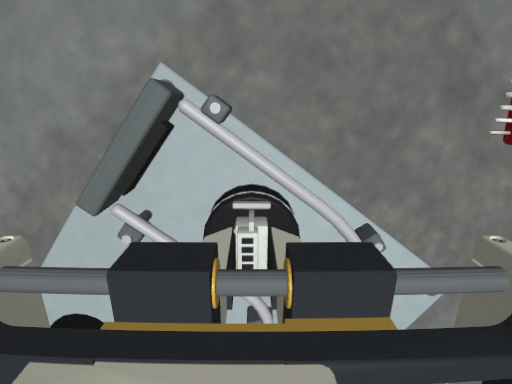

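View pics/s10.png

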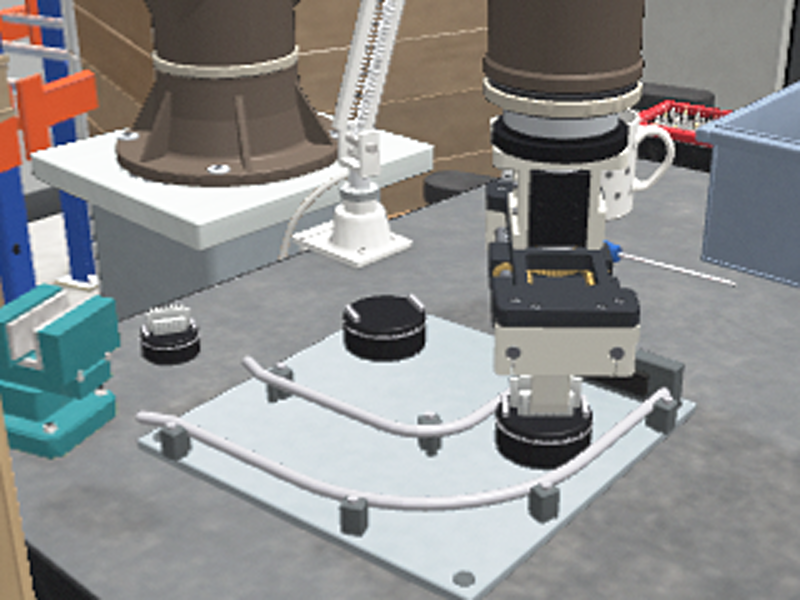

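```bash
python3 -m handwheel '[{"tx":0.4,"ty":-0.3,"tz":0,"wx":0,"wy":0,"wz":0,"claw":0.15},{"tx":0.9,"ty":-0.9,"tz":0,"wx":0,"wy":0,"wz":0,"claw":0.15},{"tx":1.5,"ty":-1.6,"tz":0,"wx":0,"wy":0,"wz":0,"claw":0.15},{"tx":2.0,"ty":-2.3,"tz":0,"wx":0,"wy":0,"wz":0,"claw":0.15},{"tx":2.4,"ty":-2.8,"tz":0,"wx":0,"wy":0,"wz":0,"claw":0.15},{"tx":2.7,"ty":-3.2,"tz":0,"wx":0,"wy":0,"wz":0,"claw":0.15},{"tx":2.9,"ty":-3.5,"tz":0,"wx":0,"wy":0,"wz":0,"claw":0.15},{"tx":2.9,"ty":-3.5,"tz":0,"wx":0,"wy":0,"wz":0,"claw":0.15}]' 12; python3 - <<'E'
from h import *
s=sensors.observe(); print(s["width"],s["ft_torque"])
c=np.array([.556,-.2828]); a=np.radians(6.2); Rm=np.array([[np.cos(a),-np.sin(a)],[np.sin(a),np.cos(a)]])
print("track frame now",(Rm.T@(s["position"][:2]-c)*1000).round(1), "F",(Rm.T@s["force"][:2]).round(1))
im,d=vision.get_image("wrist"); cv2.imwrite("pics/w11.png",im)
E
```

```text
clock: 11.82
position: [0.6289, -0.2093, 0.0542]
ee_rot: [-2.919, -1.141, 0.002]
force: [0.5, 0.2, -2.3]
width: 0.193
0.19299086139380414 [-0.12749068  0.18129915 -0.0044742 ]
track frame now [80.4 65.2] F [0.5 0.1]
```

View pics/w11.png

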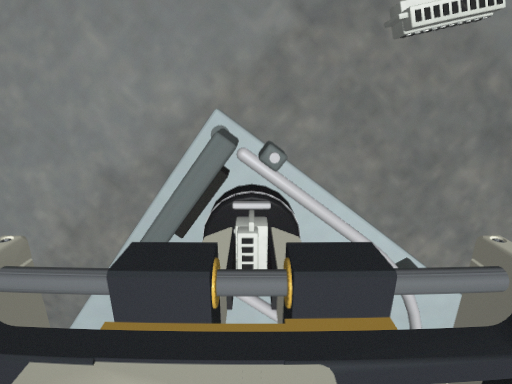

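```bash
python3 -m handwheel '[{"tx":0.1,"ty":-0.13,"tz":0,"wx":0,"wy":0,"wz":0,"claw":0.15},{"tx":0.2,"ty":-0.27,"tz":0,"wx":0,"wy":0,"wz":0,"claw":0.15},{"tx":0.3,"ty":-0.4,"tz":0,"wx":0,"wy":0,"wz":0,"claw":0.15},{"tx":0.3,"ty":-0.4,"tz":0,"wx":0,"wy":0,"wz":0,"claw":0.15}]' 12; python3 - <<'E'
from h import *
s=sensors.observe()
c=np.array([.556,-.2828]); a=np.radians(6.2); Rm=np.array([[np.cos(a),-np.sin(a)],[np.sin(a),np.cos(a)]])
print("track frame now",(Rm.T@(s["position"][:2]-c)*1000).round(1), "F",(Rm.T@s["force"][:2]).round(1))
E
```

```text
clock: 12.2
position: [0.6284, -0.2053, 0.0542]
ee_rot: [-2.92, -1.14, 0.002]
force: [-0.2, 0.4, -2.6]
width: 0.195
track frame now [80.4 69.2] F [-0.1  0.4]
```

```bash
python3 -m handwheel '[{"tx":0.1,"ty":-0.13,"tz":0,"wx":0,"wy":0,"wz":0,"claw":0.15},{"tx":0.18,"ty":-0.24,"tz":0,"wx":0,"wy":0,"wz":0,"claw":0.15},{"tx":0.18,"ty":-0.24,"tz":0,"wx":0,"wy":0,"wz":0,"claw":0.15},{"tx":0.18,"ty":-0.24,"tz":0,"wx":0,"wy":0,"wz":0,"claw":0.15}]' 12; python3 - <<'E'
from h import *
s=sensors.observe()
c=np.array([.556,-.2828]); a=np.radians(6.2); Rm=np.array([[np.cos(a),-np.sin(a)],[np.sin(a),np.cos(a)]])
print("track frame now",(Rm.T@(s["position"][:2]-c)*1000).round(1), "F",(Rm.T@s["force"][:2]).round(1))
im,d=vision.get_image("wrist"); cv2.imwrite("pics/w12.png",im)
im,d=vision.get_image("scene"); cv2.imwrite("pics/s12.png",cv2.resize(im[140:290,230:390],(640,600),interpolation=cv2.INTER_CUBIC))
E
```

```text
clock: 12.53
position: [0.6282, -0.2042, 0.0545]
ee_rot: [-2.922, -1.139, 0.002]
force: [0.9, -5.4, -2.7]
width: 0.195
track frame now [80.3 70.4] F [ 0.3 -5.5]
```

View pics/s12.png

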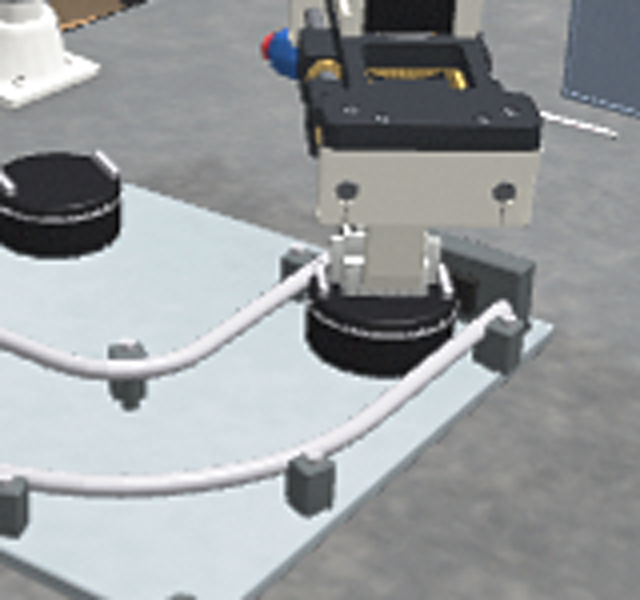

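```bash
python3 -m handwheel '[{"tx":0,"ty":0,"tz":0,"wx":0,"wy":0,"wz":0,"claw":0.27},{"tx":0,"ty":0,"tz":0,"wx":0,"wy":0,"wz":0,"claw":0.27},{"tx":0,"ty":0,"tz":0,"wx":0,"wy":0,"wz":0,"claw":0.27},{"tx":0,"ty":0,"tz":0,"wx":0,"wy":0,"wz":0,"claw":0.27}]' 12; python3 - <<'E'
from h import *
im,d=vision.get_image("wrist"); cv2.imwrite("pics/w13.png",im)
E
```

```text
clock: 12.97
position: [0.6283, -0.2019, 0.0544]
ee_rot: [-2.919, -1.14, 0.001]
force: [0.1, 0.6, -0.7]
width: 0.263
```

View pics/w13.png

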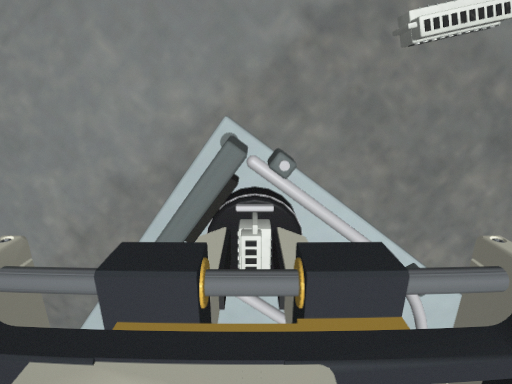

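Released. I recentre the jaws by about 1.5 mm and lift straight up.

```bash
python3 -m handwheel '[{"tx":-0.1,"ty":0.1,"tz":0,"wx":0,"wy":0,"wz":0,"claw":0.27},{"tx":-0.1,"ty":0.1,"tz":-0.4,"wx":0,"wy":0,"wz":0,"claw":0.28},{"tx":-0.1,"ty":0.1,"tz":-1,"wx":0,"wy":0,"wz":0,"claw":0.3},{"tx":-0.1,"ty":0.1,"tz":-2,"wx":0,"wy":0,"wz":0,"claw":0.35},{"tx":-0.1,"ty":0.1,"tz":-3.5,"wx":0,"wy":0,"wz":0,"claw":0.4},{"tx":-0.1,"ty":0.1,"tz":-6,"wx":0,"wy":0,"wz":0,"claw":0.5},{"tx":-0.1,"ty":0.1,"tz":-9,"wx":0,"wy":0,"wz":0,"claw":0.5},{"tx":-0.1,"ty":0.1,"tz":-12,"wx":0,"wy":0,"wz":0,"claw":0.5},{"tx":-0.1,"ty":0.1,"tz":-16,"wx":0,"wy":0,"wz":0,"claw":0.5},{"tx":-0.1,"ty":0.1,"tz":-20,"wx":0,"wy":0,"wz":0,"claw":0.5},{"tx":-0.1,"ty":0.1,"tz":-22,"wx":0,"wy":0,"wz":0,"claw":0.5},{"tx":-0.1,"ty":0.1,"tz":-22,"wx":0,"wy":0,"wz":0,"claw":0.5}]' 12; python3 - <<'E'
from fit import *
P=pose("wrist"); im,d=vision.get_image("wrist"); cv2.imwrite("pics/w14.png",im); X=cloud("wrist",d,P)
c=np.array([.556,-.2828]); a=np.radians(6.2); Rm=np.array([[np.cos(a),-np.sin(a)],[np.sin(a),np.cos(a)]])
for lab in ["carrier_center","spare_carrier"]:
    for r in nets.cut_out(lab,"wrist"):
        m=r["region"]; k=m&(np.abs(X[...,2]-.034)<.006)
        if k.sum()<30: continue
        (cx,cy),rad=cv2.minEnclosingCircle(X[k][:,:2].astype(np.float32)*1000)
        q=X[m&(X[...,2]>.05)]
        print(lab,round(r["score"],2),"circ",round(cx,1),round(cy,1),round(rad,1),"track",(Rm.T@(np.array([cx,cy])/1000-c)*1000).round(1),"conn",len(q),q.mean(0).round(4) if len(q) else "", (Rm.T@(q.mean(0)[:2]-c)*1000).round(1) if len(q) else "","ztop",np.nanmedian(X[k][:,2]).round(4))
im,d=vision.get_image("scene"); cv2.imwrite("pics/s14.png",cv2.resize(im[60:300,90:410],(800,600),interpolation=cv2.INTER_CUBIC))
E
```

```text
clock: 14.02
position: [0.6312, -0.2064, 0.2818]
ee_rot: [-2.926, -1.141, -0.012]
force: [0.5, -0.3, -0.2]
width: 0.498
carrier_center 0.77 circ 627.5 -203.9 29.9 track [79.6 70.7] conn 257 [ 0.6269 -0.2024  0.0579] [79.2 72.3] ztop 0.0336
```

View pics/w14.png

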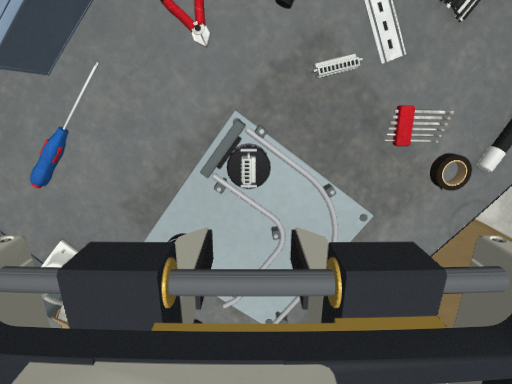

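View pics/s14.png

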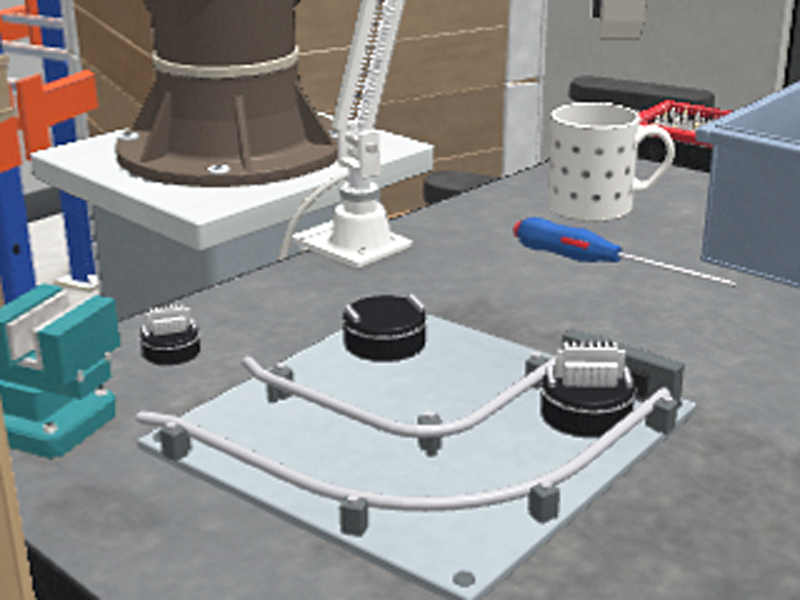

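The carrier stands flat against the stop. It measures (79.6, 70.7) mm in the track frame against a target of (80, 70), with its base top at z≈0.034. In the scene picture the spare is at (385,325), as before.

```bash
python3 - <<'E'
from cell import arm
print(arm.sign_off())
E
```

```text
the job is handed in; nothing more can be done
None
```

I slid the loaded carrier round the bend to the stop block, let go and handed the job in at about 14 s. No verdict was reported.

**How it was done:** I swung the arm over the desk lamp, gripped the connector across its narrow side with 12 N, and slid the carrier down on the plate. It met the stop with about 5.5 N of contact force. I then opened the jaws slightly and lifted straight up.

**Last checks:**
- **Position:** the carrier's centre was at about (79.6, 70.7) mm in the track frame, against a target of (80, 70). A second estimate from the connector's top gave (79.2, 72.3). Both are well within 12 mm.
- **Upright and flat:** its base top was at z≈0.034 m, as it should be when flat on the plate, and it stood upright in the pictures.
- **Empty carrier:** it looked unmoved in the scene pictures, but I didn't measure it at the end because the gripper blocked the wrist camera's view of it.

**What went wrong on the way:** the first move command was refused because of missing fields, and one check script failed because the network did not find the plate in the top picture. Neither affected the scene.

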